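Scrub the measuring cup and pin its clamshell jacket shut

ROBOT

A 6-joint arm with a two-finger parallel gripper is mounted at the origin on the work surface. World frame = base frame: x ahead of the robot, y to its left, z up, the work surface at z = 0. Lengths are in mm, angles in rad, forces in N, time in s.
With the tool pointing down it reaches from about 350 to 975 mm from the base axis. Payload 17.4 kg.
Tool frame: the origin (TCP) lies midway between the tips of the shut fingers; the grasp point (between the pads) lies 19 mm behind it; z points along the fingers, y is the line along which they close (so a half turn about z gives the same grasp; the last joint's range is limited). The gripper opens to 85 mm and grips with 20 to 120 N. Pads are 22 mm wide; open, the fingers measure 114 mm over their backs; the gripper's body (76 mm by 85 mm) begins 54 mm behind the grasp point. The pads swing forward as they close: fully open they stand 13 mm farther back than shut.
Start: joints at [1.247, 0.116, 1.442, -0, 1.584, -0.038], TCP at [190.307, 647.623, 231.303] pointing down, gripper open.
Joint ranges: [-2.83, 2.83], [-0.83, 2.19], [0.07, 2.5], [-1.14, 4.28], [0.01, 3], [-2.97, 2.97]. Speed limits (rad/s): [1.89, 1.89, 2.22, 3.14, 3.14, 3.14].

INTERFACE

Orientations are given as a unit quaternion [x, y, z, w].
In Python, from plant import r gives the robot as it stands. The module is installed in compiled form; this text tells all that it offers.
- The arm moves only by the tool play_rows, never from a script. Its argument "deltas" is a list of rows, each a list of 3 entries, a list of its own where there are three numbers: the shift along the tool's x, y, z in m, then the turn, a rotation vector about the tool's x, y, z in degrees, then the closure, from -1 (fully open) to 1 (shut). A call has 1 to 12 rows; each row is the pose to reach, as a shift and turn from the pose commanded when the call began, along the tool's axes at that moment; what a row does not reach only later rows make up. A row lasts 1/12 s, in which the tool goes at most 41.7 mm and 7.16 degrees, less where a joint would pass 70% of its speed; a pose out of reach is approached as far as the arm can. A call with a gripper value outside its range is refused whole. The fingers move at their own pace and stop on an object; the grip force is fixed at half the most. Time passes only in rows, so rows that repeat a pose let the fingers close. It gives the time, the measured TCP pose, the force, the opening and the grip force at its end, in the units of the state.
- r.read_state(): the state, without advancing time (a new reading comes with each control period).
- r.capture(name): name is "side" or "top"; returns (picture, depth): 420x560x3 uint8, red, green, blue; 420x560 float32, mm along the optical axis (not along the pixel's ray), 0 where there is no reading.
- r.get_calibration(name): a dict with "intrinsics" (3x3 intrinsics, pixels), "dist_coeffs" ([k1, k2, p1, p2, k3] as OpenCV has them; the pictures are not rectified), "view" (4x4, takes a point from world to camera coordinates). Camera axes: x right, y down, z forward; pixel columns grow to the right and rows downward; lengths in mm; the calibration is good to about 2 mm. A picture is of the moment at which its call begins. get_calibration takes no time and is no camera call.
- r.close_job(): hands the job in; it is judged then, once.
The state is a dict: "time": time; "q": joint angles; "qd": joint speeds; "joint_torque": joint torques, N m; "ee_pos": TCP position; "eef_rot": TCP orientation; "wrist_force": force on the tool from outside, world axes, zero at the start; "wrist_torque": the same for the moment, N m; "grip_width": finger opening in mm; "grasp_force": force on a finger pad.
Only numpy, scipy, OpenCV 4.12 (cv2) and the standard library are available. Lean on these libraries where they do the work, as an engineer would, in place of code of your own. Each camera call takes 0.05 s, during which the arm holds its last target. There are 200 camera calls.

TASK

Scrub out the steel measuring cup with the long brush, two full strokes down to the bottom and back up to the rim, and stand the brush back in its stand. Then swing the open half of the clamshell jacket fully shut around the cup, push the lock pin all the way down through the lined-up holes of the three ears and let go of it. Last, grip both halves across their flat backs and finish while still holding them firmly squeezed together, with everything else left where it was.

Things in the scene. Friction and masses are not known exactly. Their poses are not given: they have to be found in the camera images.
- jacket: Clamshell jacket round an upright steel cup, fixed to the table. Origin: on the cup's axis at table level. z up; x runs along the split, from the pin ears (x = -48 mm) to the vertical hinge (x = +42 mm); y from the fixed half to the swinging half's side. Dark base plate 150 x 76 x 10 mm. Shut, the flat backs of the two halves lie at y = -29 and +29 mm: 58 mm is gripped across both.
- half_fixed: The jacket's fixed half: aluminium block on the -y side, 66 mm long in x, z = 14 to 74 mm; its origin and axes are the jacket's.
- half_swing: The jacket's swinging half: aluminium block 66 x 60 mm, flat back at its own y = +29 mm. Origin on the hinge axis at table level; x, y, z parallel to the jacket's when shut. It opens clockwise from above, towards jacket +y, and starts 0.8 to 1.3 rad open; a stop at 0 (shut) and 1.6. Light friction only (0.06 N m, about 1 N at its back): it stays where it is left.
- hinge_axis (a point): Point on the vertical hinge axis of the jacket, 45 mm above the table.
- half_back (a point): Point on the flat outer back of the swinging half, 54 mm from the hinge axis along the half, 60 mm above the table (14 mm below the top edge): push here to shut it, high enough for the gripper to stay clear of the cup rim.
- ear_top (a point): Centre of the mouth of the topmost ear's hole, 56 mm above the table. Three ears, each 30 mm (jacket x) by 24 mm, one above the other, have a vertical 12 mm hole with 2 mm lead-in: the fixed half's at z = 16-28 and 44-56 mm, the swinging half's comes between them at z = 29-43 mm when shut.
- cup_floor (a point): Centre of the steel cup's inner floor, 16 mm above the table; bore 32 mm, outside 38 mm, rim 84 mm above the table (68 mm above the floor), standing 10 mm out of the halves. z up.
- brush: Long straight brush, 184 mm, standing upright head down in its stand, loose. Origin at the centre of the bristle tip, its z along the handle. Stiff grey-white bristle head 22 mm wide, 61 mm long; then 6 mm wire; wooden handle 14 mm wide from z = 104 to 184 mm. About 50 g. Rigid.
- stand_floor (a point): Inner floor of the brush stand, where the bristle tip rests, 10 mm above the table. The stand is a fixed grey tube of 27 mm bore, flared at the mouth to 35 mm, mouth 66 mm above the table, on an 84 mm wide foot. z up.
- pin: Steel lock pin, 81 mm long, upright in one of the two holes of the rack, loose. Origin at the centre of its lower tip, z up. Shaft 10 mm wide for 43 mm with a chamfered foot, collar 17 mm wide from z = 43 to 47 mm, then a plain round grip 16 mm wide up to z = 81 mm. About 70 g.
- pin_collar (a point): Centre of the underside of the pin's collar (43 mm above its tip): comes to rest on ear_top when the pin is fully in, and on the rack's top in the rack.
- rack: Fixed grey block 50 x 110 x 50 mm with two 12 mm holes 64 mm apart along its y, holding the lock pin and a plate spindle, either way round. Origin under its centre.
- spindle: Bystander in the other hole of the rack: shaft and collar like the pin's, then a thin 10 mm stem and a flat 32 mm disc on top, 73 mm tall. Origin at its lower tip.
- jar: Bystander: small sample jar, 52 mm wide, 60 mm tall, between the jacket and a side. Origin under its centre.
- bottle: Bystander: bottle 64 mm wide, 150 mm tall, beyond the jacket. Origin under its centre.
- beaker: Bystander: glass beaker 70 mm wide, 85 mm tall, beyond the jacket. Origin under its centre.
- dish: Bystander: low white dish 90 mm wide, 16 mm tall, beyond the jacket. Origin under its centre.
- spatula: Bystander: spatula 180 mm long, lying along its own x on the table near the robot.
- wrench: Bystander: wrench 150 mm long, lying along its own x on the table near the robot.
There are look-alikes about, which are no part of the job. Of the things like the brush, leave any that is purple or yellow; of the rest the larger one is meant.

How it is judged:
By the outcome, as a careful person would: the job done as asked, in the order asked, and still so for the second after the job is handed in, while the arm keeps its last pose, push and grip.
It also fails if it takes over 72 s, if anything falls off the work surface, if the arm or the gripper's body presses on something with over 40 N, if the wrist force passes 120 N, or if a joint passes its speed limit or range.

## Working session

There is one attempt and no reset: what is moved stays moved. The work goes in short steps, Python scripts to look and compute and a tool call to move; the robot and the scene stay as the last step left them, time stands still between calls to the robot, and variables do not carry over. Pictures are saved under pics/ and viewed, at most 14 in all, crops included, and the job is handed in when it is done.

Besides the shell and the picture viewer there is one more tool, called by a JSON object that holds its "method" and its "body". play_rows: Moves the arm, as the interface text tells. Its arguments: {"type":"object","properties":{"deltas":{"type":"array"}},"required":["deltas"]}

```bash
mkdir -p pics; cat > h.py <<'E'
import numpy as np, cv2
from plant import r
def snap(n,tag):
    p,d=r.capture(n); np.savez(f'{tag}_{n}.npz',p=p,d=d); cv2.imwrite(f'pics/{tag}_{n}.png',p[:,:,::-1]); return p,d
def cloud(n,d):
    c=r.get_calibration(n);K=np.array(c['intrinsics'],float);D=np.array(c['dist_coeffs'],float);V=np.array(c['view'],float)
    h,w=d.shape;u,v=np.meshgrid(np.arange(w),np.arange(h))
    n_=cv2.undistortPoints(np.stack([u,v],-1).reshape(-1,1,2).astype(float),K,D).reshape(h,w,2)
    P=np.dstack([n_*d[...,None],d])
    W=(P-V[:3,3])@V[:3,:3]
    W[d==0]=np.nan
    return W
def load(n,tag):
    z=np.load(f'{tag}_{n}.npz');return z['p'],cloud(n,z['d'])
E
python3 - <<'E'
from h import *
for n in('side','top'):
    snap(n,'a');c=r.get_calibration(n);V=np.array(c['view']);print(n,np.round(-V[:3,:3].T@V[:3,3]),np.round(V[2,:3],2),np.array(c['intrinsics']).round(),c['dist_coeffs'])
print(r.read_state())
E
```

```text
side [ -20. -563.  569.] [ 0.57  0.62 -0.54] [[410.   0. 278.]
 [  0. 410. 213.]
 [  0.   0.   1.]] [-0.0495692  0.         0.         0.         0.       ]
top [ 248.   53. 1457.] [ 0.19 -0.01 -0.98] [[533.   0. 270.]
 [  0. 533. 208.]
 [  0.   0.   1.]] [-0.09398746  0.          0.          0.          0.        ]
{'time': 0.1, 'q': array([ 1.24721553e+00,  1.16423960e-01,  1.44220561e+00,  1.05561290e-06,
        1.58399801e+00, -3.77770753e-02]), 'qd': array([ 0.00050812,  0.00081047, -0.00063738,  0.00078063,  0.00086406,
       -0.0003853 ]), 'joint_torque': array([ 1.56877686e-03, -7.33689451e+01, -6.33782887e+01, -1.26658374e-04,
        5.47026793e-03,  9.13962452e-06]), 'ee_pos': array([190.23986736, 647.45558826, 230.64103797]), 'eef_rot': array([ 1.42415967e-01,  9.89806761e-01, -5.08947308e-04, -9.35064285e-05]), 'wrist_force': array([-0.3109527 , -0.11370752,  0.47765587]), 'wrist_torque': array([-0.01385142,  0.02106494,  0.01314073]), 'grasp_force': 0.0, 'grip_width': 85.64533238778745}
```

View pics/a_side.png

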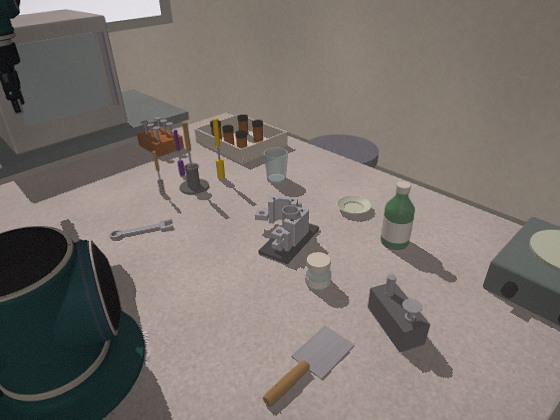

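View pics/a_top.png

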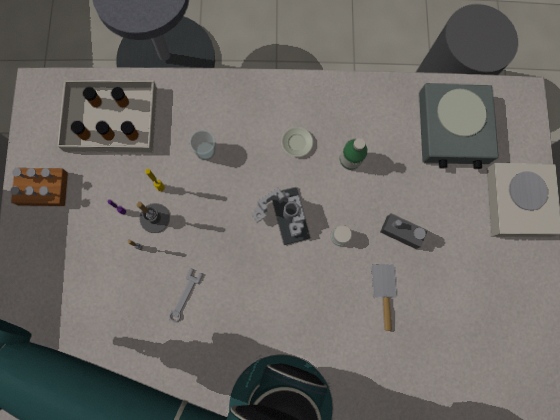

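The side view shows the stand tube with a brush at (192,175), with look-alikes at (180,150), (158,170) and (218,150). It also shows the jacket at (290,225), the rack at (398,312) and the jar at (318,270). The top view shows the stand at (152,217), the jacket at (290,212) and the rack at (404,230), with the pin left and the spindle right.

```bash
cat > mont.py <<'E'
from h import *
def mont(tiles,out):
    ims=[]
    for n,tag,x,y,w,h in tiles:
        p=np.load(f'{tag}_{n}.npz')['p'][y:y+h,x:x+w,::-1]
        ims.append(cv2.resize(p,(400,300),interpolation=cv2.INTER_CUBIC))
    rows=[np.hstack(ims[i:i+2]) for i in range(0,len(ims),2)]
    cv2.imwrite(out,np.vstack(rows))
E
python3 - <<'E'
from mont import *
mont([('side','a',140,110,100,75),('side','a',245,190,80,60),('top','a',100,165,100,75),('top','a',250,182,80,60)],'pics/m1.png')
p,W=load('top','a'); q,S=load('side','a')
def pr(W,pts):
    for x,y in pts: print((x,y),W[y,x].round(1))
pr(W,[(291,210),(292,205),(260,213),(143,205),(152,222),(398,223),(420,234),(342,235),(300,235),(330,300)])
pr(S,[(192,175),(187,128),(291,211),(391,280),(412,304)])
E
```

```text
(291, 210) [524.9 -23.6  10.5]
(292, 205) [529.8 -23.8  56.3]
(260, 213) [509.   61.8  44.2]
(143, 205) [501.4 349.8 171.5]
(152, 222) [483.  355.8  27. ]
(398, 223) [ 480.  -302.6   83. ]
(420, 234) [ 451.6 -361.1   81.1]
(342, 235) [ 449.1 -156.3   64. ]
(300, 235) [455.4 -48.7  10.1]
(330, 300) [ 280.  -131.4   -2.4]
(192, 175) [489.7 337.8  47. ]
(187, 128) [502.2 349.  177.3]
(291, 211) [526.4 -11.8  69.6]
(391, 280) [ 473.8 -307.4   86.1]
(412, 304) [ 454.8 -361.    80.6]
```

View pics/m1.png

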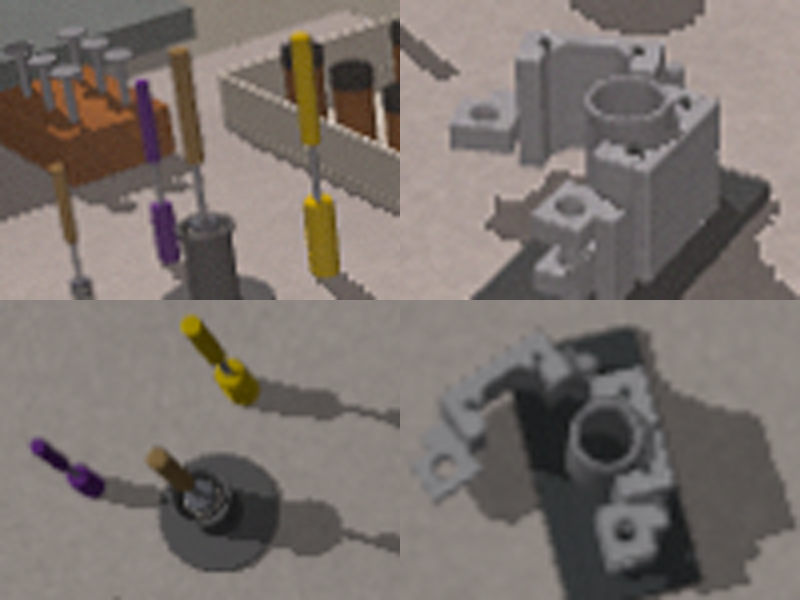

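The crop confirms the target is the wooden brush in the grey tube; the yellow, purple and small wooden ones stand elsewhere. The jacket's fixed half faces world −y, its ears are nearest the robot, and the swing half is open to +y. Next I fit positions from both depth views.

```bash
python3 - <<'E'
from h import *
from scipy.optimize import least_squares
for n in('top','side'):
    p,W=load(n,'a')
    def sel(c,rad,z0,z1):
        m=(np.hypot(W[...,0]-c[0],W[...,1]-c[1])<rad)&(W[...,2]>z0)&(W[...,2]<z1); return W[m],p[m]
    def circ(P,R=None):
        f=lambda t:np.hypot(P[:,0]-t[0],P[:,1]-t[1])-(R or t[2])
        s=least_squares(f,[*P[:,:2].mean(0),20],loss='soft_l1');return s.x.round(1),len(P)
    print(n)
    pts,_=sel((500,345),30,105,200)
    # handle by slice
    for a,b in((110,130),(130,150),(150,170),(170,190),(185,205)):
        k=pts[(pts[:,2]>a)&(pts[:,2]<=b)]
        if len(k):print(' handle',a,k.mean(0).round(1),len(k))
    print(' handle top',pts[pts[:,2]>pts[:,2].max()-4].mean(0).round(1),pts[:,2].max().round(1))
    q,_=sel((485,350),25,58,72);print(' stand mouth',circ(q),q[:,2].mean(),q[:,2].max())
    q,_=sel((485,350),50,3,16);print(' foot',circ(q,None),q[:,2].mean())
    if n=='top':
        M=((W[...,2]>4)&(W[...,2]<16)&(np.hypot(W[...,0]-500,W[...,1]+30)<110)&(p.mean(2)<75)).astype(np.uint8)
        P=W[M>0];print(' plate rect',cv2.minAreaRect(P[:,:2].astype(np.float32)),P[:,2].mean())
    q,_=sel((515,-30),30,77,95);print(' rim',circ(q),circ(q,18),q[:,2].mean() if len(q) else 0)
    q,_=sel((478,-304),16,78,95);print(' pin top',q.mean(0),circ(q),q[:,2].max())
    q,_=sel((453,-361),24,70,90);print(' disc',q.mean(0))
    q,_=sel((465,-330),75,44,54);print(' rack',q.mean(0),cv2.minAreaRect(q[:,:2].astype(np.float32)))
    q,_=sel((450,-156),30,55,66);print(' jar',q.mean(0))
E
```

```text
top
 handle 110 [496.8 351.2 122.4] 9
 handle 130 [496.9 351.9 140.9] 14
 handle 150 [497.4 351.  159.6] 11
 handle 170 [497.3 352.4 179.4] 18
 handle 185 [499.5 355.2 193. ] 28
 handle top [499.4 356.4 196.4] 198.7
 stand mouth (array([493.2, 353.7,  12.3]), 83) 65.78567361456194 71.9468438211174
 foot (array([497.9, 356. ,  33.4]), 367) 6.332879633511945
 plate rect ((510.03826904296875, -19.99176025390625), (148.3793487548828, 77.42066192626953), 14.575464248657227) 9.449841513708469
 rim (array([514.7, -19.4,  18.1]), 72) (array([514.8, -19.4,  20. ]), 72) 81.72906290518166
 pin top [ 481.4704426  -302.13810277   86.00077849] (array([ 481.5, -302.1,    5.8]), 33) 91.35104551072884
 disc [ 455.0970739  -359.31183692   78.95645002]
 rack [ 468.27519568 -325.47212498   49.07928008] ((468.2862548828125, -331.14447021484375), (110.6448974609375, 52.31489944458008), 64.25096893310547)
 jar [ 453.53166219 -157.25082414   59.65798849]
side
 handle 110 [496.6 350.3 122.1] 29
 handle 130 [496.  350.2 140.3] 36
 handle 150 [495.7 350.  159.6] 38
 handle 170 [495.9 350.  179.7] 40
 handle 185 [496.9 351.7 190.2] 21
 handle top [497.2 352.4 191.8] 193.3
 stand mouth (array([493.6, 353.2,  13.6]), 82) 65.47299033675057 71.92748682524532
 foot (array([498.2, 356.1,  31.6]), 270) 6.937341436344244
 rim (array([513.8, -22.1,  17.4]), 115) (array([513.9, -22. ,  20. ]), 115) 81.22742343559244
 pin top [ 477.70171908 -304.53681718   84.74322931] (array([ 478.8, -303.8,    6.2]), 84) 89.11555653750531
 disc [ 452.36757967 -362.82468141   79.25882847]
 rack [ 459.10328281 -337.87622601   49.14255868] ((466.5785827636719, -332.7646484375), (111.72659301757812, 52.33544921875), 65.95948791503906)
 jar [ 451.0261232  -161.92683935   59.35107259]
```

```bash
cat >> h.py <<'E'
from scipy.spatial.transform import Rotation as Ro
def plan(pos,yaw_deg=None):
    """shift (m, tool axes) and turn (deg) to a tool-down pose whose y axis lies at yaw (mod 180)"""
    s=r.read_state();R=Ro.from_quat(s['eef_rot']);t=R.inv().apply(np.array(pos)-s['ee_pos'])/1000
    rv=np.zeros(3)
    M=R.as_matrix();y0=np.degrees(np.arctan2(M[1,1],M[0,1]))
    if yaw_deg is None: yaw_deg=y0
    a=np.radians(y0+((yaw_deg-y0+90)%180-90))
    y=np.array([np.cos(a),np.sin(a),0]);z=np.array([0,0,-1.]);G=np.c_[np.cross(y,z),y,z]
    rv=np.degrees((R.inv()*Ro.from_matrix(G)).as_rotvec())
    print('shift',t.round(4),'len',np.linalg.norm(t).round(3),'turn',rv.round(1),'y0',y0.round(1))
E
python3 - <<'E'
from h import *
for n in('top','side'):
    p,W=load(n,'a');print(n)
    X,Y,Z=W[...,0],W[...,1],W[...,2]
    # tall things near stand
    M=((np.hypot(X-498,Y-354)<160)&(Z>30)).astype(np.uint8)
    k,l,st,c=cv2.connectedComponentsWithStats(M,connectivity=8)
    for i in range(1,k):
        if st[i,4]>8:
            P=W[l==i];print(' comp',P.mean(0).round(),'zmax',P[:,2].max().round(),'lo',P.min(0).round(),'hi',P.max(0).round(),p[l==i].mean(0).round())
    M=(np.hypot(X-468,Y+33)<26)&(Z>50)&(Z<61);P=W[M];print(' ear',P.mean(0).round(1),cv2.minAreaRect(P[:,:2].astype(np.float32)))
    M=(np.hypot(X-500,Y+20)<140)&(Z>35)&(Z<50)&(Y>35);P=W[M];print(' swing ear',P.mean(0).round(1),cv2.minAreaRect(P[:,:2].astype(np.float32)))
    M=(np.hypot(X-500,Y+20)<140)&(Z>69)&(Z<79)&(np.hypot(X-514,Y+21)>24)
    ca,sa=np.cos(.2545),np.sin(.2545);P=W[M];J=np.c_[(P[:,0]-514.3)*ca+(P[:,1]+20.7)*sa,-(P[:,0]-514.3)*sa+(P[:,1]+20.7)*ca]
    f=J[J[:,1]<0];print(' fixed top lo/hi',np.percentile(f,[2,98],axis=0).round(1))
    g=J[(J[:,1]>2)];H=g-[42,0];print(' swing n',len(g),cv2.minAreaRect(g.astype(np.float32)),g.min(0),g.max(0))
    ang=np.degrees(np.arctan2(H[:,1],-H[:,0]));print(np.percentile(ang,[5,50,95]),np.hypot(*H.T).max())
E
```

```text
top
 comp [584. 339. 104.] zmax 185.0 lo [574. 330.  33.] hi [598. 350. 185.] [105.  90.  18.]
 comp [515. 441.  90.] zmax 148.0 lo [508. 437.  30.] hi [523. 450. 148.] [64. 40. 74.]
 comp [498. 353.  92.] zmax 199.0 lo [479. 335.  33.] hi [520. 376. 199.] [64. 60. 55.]
 comp [416. 390.  77.] zmax 130.0 lo [410. 384.  31.] hi [423. 397. 130.] [80. 72. 63.]
 ear [472.3 -34.4  55.2] ((472.6561279296875, -35.14269256591797), (34.64636993408203, 33.841094970703125), 15.184330940246582)
 swing ear [510.1  65.2  41.9] ((521.4285888671875, 61.15424728393555), (34.99228286743164, 70.16044616699219), 75.15318298339844)
 fixed top lo/hi [[-30.5 -27.1]
 [ 35.2  -0.7]]
 swing n 162 ((44.4713134765625, 41.70891571044922), (32.39308166503906, 75.7837142944336), 17.40828514099121) [18.82967109  2.47991595] [66.83651961 80.32199111]
[ 74.71079961  96.93321494 128.89641311] 80.32858888411124
side
 comp [583. 336. 105.] zmax 183.0 lo [573. 327.  30.] hi [595. 347. 183.] [122. 101.  33.]
 comp [500. 371.  93.] zmax 193.0 lo [478. 332.  30.] hi [523. 451. 193.] [86. 71. 73.]
 comp [416. 387.  81.] zmax 126.0 lo [410. 381.  31.] hi [424. 396. 126.] [103.  87.  73.]
 ear [470.5 -38.2  55.2] ((469.68865966796875, -38.508201599121094), (35.41278076171875, 34.506832122802734), 16.619972229003906)
 swing ear [513.   55.7  41.9] ((515.4506225585938, 53.57383728027344), (36.198516845703125, 60.573524475097656), 37.270938873291016)
 fixed top lo/hi [[-33.8 -29.9]
 [ 41.1  -1.7]]
 swing n 161 ((42.037513732910156, 41.90604019165039), (30.428442001342773, 71.42627716064453), 19.152568817138672) [16.78899661  5.07182042] [65.26804728 78.90316165]
[ 70.90767721  93.22379727 128.17869682] 78.91490117829335
```

```bash
python3 -c "
from h import *
plan((498.5,354,231));plan((498.5,354,146))"
```

```text
shift [-3.785e-01 -1.946e-01 -2.000e-04] len 0.426 turn [-0.1 -0.  -0. ] y0 73.6
shift [-0.3785 -0.1946  0.0848] len 0.434 turn [-0.1 -0.  -0. ] y0 73.6
```

{"method": "play_rows", "body": {"deltas": [[[-0.034,-0.0177,0],[0,0,0],0],[[-0.068,-0.0354,0],[0,0,0],0],[[-0.103,-0.0531,0],[0,0,0],0],[[-0.138,-0.0708,0],[0,0,0],0],[[-0.172,-0.0885,0],[0,0,0],0],[[-0.206,-0.106,0],[0,0,0],0],[[-0.241,-0.124,0],[0,0,0],0],[[-0.275,-0.1415,0],[0,0,0],0],[[-0.31,-0.159,0],[0,0,0],0],[[-0.344,-0.177,0],[0,0,0],0],[[-0.3785,-0.1946,0],[0,0,0],0],[[-0.3785,-0.1946,0],[0,0,0],0]]}}

```text
time: 1.1
ee_pos: [502.2, 350.0, 230.8]
eef_rot: [0.144, 0.99, -0.001, 0.0]
wrist_force: [-0.5, 1.3, -0.7]
grip_width: 42.8
grasp_force: 0.0
```

```bash
python3 -c "
from h import *
s=r.read_state();print(s['time'],s['ee_pos'],s['grip_width']);snap('top','b');snap('side','b')
from mont import *
mont([('side','b',150,70,100,75),('side','b',100,20,200,150),('top','b',90,150,120,90),('top','b',110,160,80,60)],'pics/m2.png')"
```

```text
1.1 [502.17170996 349.97841344 230.75140939] 42.76350997559593
```

View pics/m2.png

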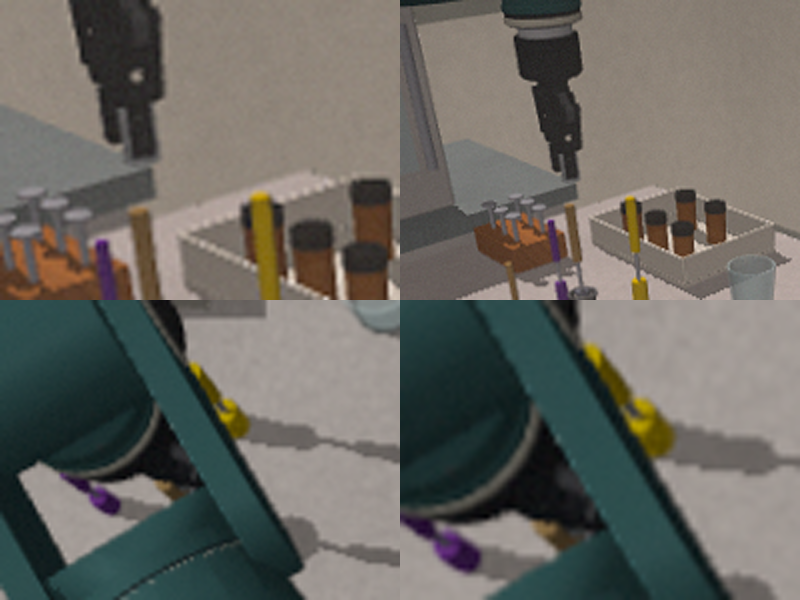

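The gripper is right above the brush handle, which in the side crops sits just below the fingertips, and no fingers are touching anything. I'll check it has settled before descending.

```bash
python3 -c "
from h import *
s=r.read_state();print(s['time'],s['ee_pos'])
plan((498.5,354,146))"
```

```text
1.2 [499.36206941 353.10429212 230.80742569]
shift [0.001  0.0007 0.0848] len 0.085 turn [-0. -0. -0.] y0 73.5
```

{"method": "play_rows", "body": {"deltas": [[[0,0,0.015],[0,0,0],0],[[0,0,0.03],[0,0,0],0],[[0,0,0.045],[0,0,0],0],[[0,0,0.06],[0,0,0],0],[[0,0,0.075],[0,0,0],0],[[0,0,0.085],[0,0,0],0],[[0,0,0.085],[0,0,0],0],[[0,0,0.085],[0,0,0],0]]}}

```text
time: 1.87
ee_pos: [498.4, 354.2, 145.8]
eef_rot: [0.142, 0.99, -0.0, -0.0]
wrist_force: [-0.9, 0.1, 0.6]
grip_width: 42.7
grasp_force: 0.0
```

{"method": "play_rows", "body": {"deltas": [[[0,0,0],[0,0,0],0.3],[[0,0,0],[0,0,0],0.5],[[0,0,0],[0,0,0],0.7],[[0,0,0],[0,0,0],1],[[0,0,0],[0,0,0],1],[[0,0,0],[0,0,0],1],[[0,0,0],[0,0,0],1],[[0,0,0],[0,0,0],1]]}}

```text
time: 2.53
ee_pos: [498.8, 354.3, 146.9]
eef_rot: [0.142, 0.99, 0.0, 0.0]
wrist_force: [-0.1, -0.4, 6.6]
grip_width: 12.5
grasp_force: 58.4
```

{"method": "play_rows", "body": {"deltas": [[[0,0,-0.012],[0,0,0],1],[[0,0,-0.026],[0,0,0],1],[[0,0,-0.042],[0,0,0],1],[[0,0,-0.058],[0,0,0],1],[[0,0,-0.074],[0,0,0],1],[[0,0,-0.088],[0,0,0],1],[[0,0,-0.095],[0,0,0],1],[[0,0,-0.095],[0,0,0],1]]}}

```text
time: 3.2
ee_pos: [499.0, 354.5, 243.7]
eef_rot: [0.142, 0.99, 0.001, 0.001]
wrist_force: [1.1, 0.8, -0.3]
grip_width: 12.6
grasp_force: 58.5
```

```bash
python3 -c "
from h import *
s=r.read_state();print(s['time'],s['ee_pos'],s['grip_width'])
plan((514.3,-20.7,242))"
```

```text
3.2 [498.99148985 354.4742528  243.69917084] 12.629141555023297
shift [-0.1205 -0.3556  0.0012] len 0.375 turn [ 0.1  0.1 -0. ] y0 73.6
```

{"method": "play_rows", "body": {"deltas": [[[-0.006,-0.018,0],[0,0,0],1],[[-0.018,-0.053,0],[0,0,0],1],[[-0.03,-0.088,0],[0,0,0],1],[[-0.042,-0.124,0],[0,0,0],1],[[-0.054,-0.16,0],[0,0,0],1],[[-0.066,-0.195,0],[0,0,0],1],[[-0.078,-0.231,0],[0,0,0],1],[[-0.09,-0.266,0],[0,0,0],1],[[-0.102,-0.301,0],[0,0,0],1],[[-0.111,-0.328,0],[0,0,0],1],[[-0.117,-0.346,0],[0,0,0],1],[[-0.1205,-0.3556,0],[0,0,0],1]]}}

```text
time: 4.2
ee_pos: [513.6, -23.1, 240.6]
eef_rot: [0.143, 0.99, -0.0, -0.0]
wrist_force: [0.1, 0.6, -0.1]
grip_width: 12.4
grasp_force: 58.6
```

{"method": "play_rows", "body": {"deltas": [[[0,0,0],[0,0,0],1],[[0,0,0],[0,0,0],1],[[0,0,0],[0,0,0],1]]}}

```text
time: 4.45
ee_pos: [513.9, -20.0, 241.0]
eef_rot: [0.142, 0.99, 0.0, -0.0]
wrist_force: [-0.4, 0.9, -0.4]
grip_width: 12.3
grasp_force: 58.6
```

```bash
python3 -c "
from h import *
s=r.read_state();print(s['time'],s['ee_pos'],s['grip_width'])
snap('top','c');snap('side','c')
plan((514.3,-20.7,241))
from mont import *
mont([('side','c',250,150,80,60),('side','c',220,90,160,120),('top','c',245,170,80,60),('side','c',260,190,60,45)],'pics/m3.png')
for n in('top','side'):
    p,W=load(n,'c');m=(np.hypot(W[...,0]-514,W[...,1]+21)<40)&(W[...,2]>88)&(W[...,2]<212)
    P=W[m];C=p[m]
    for a in range(90,212,12):
        k=(P[:,2]>=a)&(P[:,2]<a+12)
        if k.any():print(n,a,P[k].mean(0).round(1),k.sum(),C[k].mean(0).round())
"
```

```text
4.45 [513.93880224 -19.98452303 241.01505976] 12.25546847177789
shift [-0.0006 -0.0007  0.0002] len 0.001 turn [ 0. -0.  0.] y0 73.7
top 90 [498.5  -8.9  91.9] 1 [108. 107. 110.]
top 102 [506.3 -23.6 107.9] 1 [83. 80. 75.]
top 114 [507.8 -14.6 118.7] 10 [114. 110. 104.]
top 126 [506.4 -14.6 132.2] 8 [126. 122. 115.]
top 138 [506.  -17.2 144.2] 8 [126. 121. 115.]
top 150 [511.  -17.6 159.1] 24 [99. 97. 98.]
top 162 [511.8 -17.3 164.5] 29 [92. 91. 96.]
top 174 [512.6 -18.3 179. ] 2 [76. 74. 74.]
top 186 [513.  -16.5 189.4] 1 [89. 82. 77.]
top 198 [508.8 -20.2 209.5] 1 [68. 59. 50.]
top 210 [510.9 -12.9 210.6] 1 [92. 84. 81.]
side 102 [507.8 -26.9 110.1] 34 [98. 91. 90.]
side 114 [507.8 -26.1 120.2] 47 [90. 85. 84.]
side 126 [507.7 -26.3 132.1] 48 [99. 92. 90.]
side 138 [507.7 -26.6 144.6] 53 [92. 87. 86.]
side 150 [508.2 -26.4 156.6] 49 [89. 84. 83.]
side 162 [512.1 -22.5 165. ] 45 [97. 93. 97.]
side 174 [512.5 -22.1 179.5] 9 [95. 91. 93.]
side 186 [512.2 -22.1 192.4] 14 [100.  96.  96.]
side 198 [511.6 -21.4 204.7] 14 [105.  94.  87.]
side 210 [509.9 -23.8 210.5] 5 [100.  78.  54.]
```

View pics/m3.png

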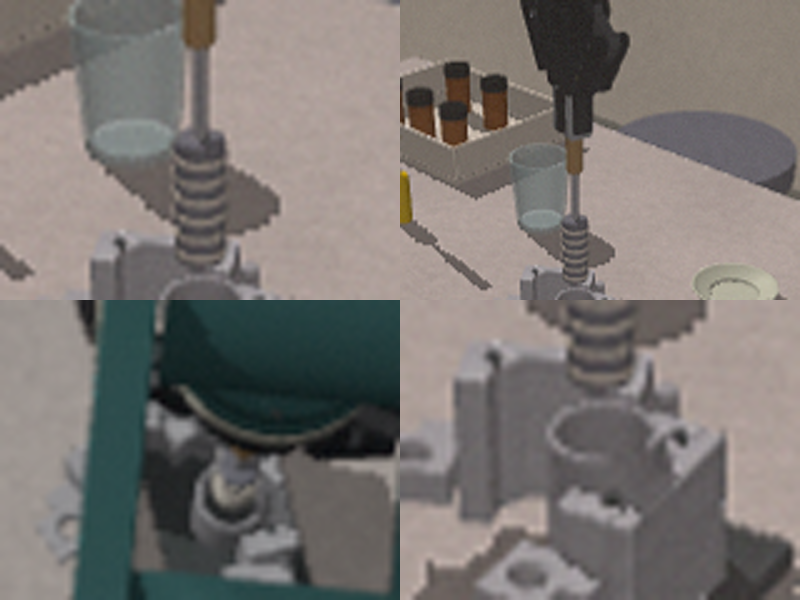

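The brush hangs upright about 20 mm above the cup. In the lower-right tile the head spans x = 568–636 and the rim x = 548–667, so it sits roughly 1.5 mm left of centre. I'll correct that and descend part way.

{"method": "play_rows", "body": {"deltas": [[[-0.001,-0.0006,0.006],[0,0,0],1],[[-0.001,-0.0006,0.014],[0,0,0],1],[[-0.001,-0.0006,0.022],[0,0,0],1],[[-0.001,-0.0006,0.03],[0,0,0],1],[[-0.001,-0.0006,0.038],[0,0,0],1],[[-0.001,-0.0006,0.045],[0,0,0],1],[[-0.001,-0.0006,0.05],[0,0,0],1]]}}

```text
time: 5.13
ee_pos: [514.5, -21.8, 190.1]
eef_rot: [0.142, 0.99, -0.0, -0.0]
wrist_force: [-0.5, -0.1, -1.2]
grip_width: 12.4
grasp_force: 58.6
```

{"method": "play_rows", "body": {"deltas": [[[0,0,0.008],[0,0,0],1],[[0,0,0.016],[0,0,0],1],[[0,0,0.024],[0,0,0],1],[[0,0,0.03],[0,0,0],1],[[0,0,0.034],[0,0,0],1],[[0,0,0.036],[0,0,0],1],[[0,0,0.036],[0,0,0],1]]}}

```text
time: 5.72
ee_pos: [514.6, -21.8, 154.9]
eef_rot: [0.142, 0.99, -0.0, -0.0]
wrist_force: [-0.3, 0.2, -0.5]
grip_width: 12.9
grasp_force: 58.6
```

{"method": "play_rows", "body": {"deltas": [[[0,0,0.001],[0,0,0],1],[[0,0,0.002],[0,0,0],1],[[0,0,0.002],[0,0,0],1]]}}

```text
time: 5.97
ee_pos: [514.8, -21.8, 153.4]
eef_rot: [0.142, 0.99, 0.0, 0.0]
wrist_force: [0.5, -0.7, -0.2]
grip_width: 12.6
grasp_force: 58.6
```

{"method": "play_rows", "body": {"deltas": [[[0,0,0.001],[0,0,0],1],[[0,0,0.001],[0,0,0],1]]}}

```text
time: 6.13
ee_pos: [514.7, -21.8, 152.3]
eef_rot: [0.142, 0.99, -0.0, 0.0]
wrist_force: [-1.1, -0.4, -1.2]
grip_width: 12.5
grasp_force: 58.6
```

{"method": "play_rows", "body": {"deltas": [[[0,0,0.001],[0,0,0],1],[[0,0,0.001],[0,0,0],1]]}}

```text
time: 6.3
ee_pos: [514.7, -21.8, 151.2]
eef_rot: [0.142, 0.99, 0.0, -0.0]
wrist_force: [-1.0, 0.1, -1.1]
grip_width: 12.4
grasp_force: 58.6
```

{"method": "play_rows", "body": {"deltas": [[[0,0,0.001],[0,0,0],1],[[0,0,0.001],[0,0,0],1]]}}

```text
time: 6.47
ee_pos: [514.7, -21.8, 150.1]
eef_rot: [0.142, 0.99, -0.0, -0.0]
wrist_force: [-0.3, 0.2, -0.1]
grip_width: 12.2
grasp_force: 58.6
```

{"method": "play_rows", "body": {"deltas": [[[0,0,0.001],[0,0,0],1],[[0,0,0.001],[0,0,0],1]]}}

```text
time: 6.63
ee_pos: [514.7, -21.8, 149.1]
eef_rot: [0.142, 0.99, -0.0, -0.0]
wrist_force: [-0.4, 0.8, -0.7]
grip_width: 13.0
grasp_force: 58.6
```

{"method": "play_rows", "body": {"deltas": [[[0,0,0.001],[0,0,0],1],[[0,0,0.001],[0,0,0],1]]}}

```text
time: 6.8
ee_pos: [514.7, -21.8, 148.1]
eef_rot: [0.142, 0.99, -0.0, -0.0]
wrist_force: [-0.4, -0.9, 0.1]
grip_width: 12.7
grasp_force: 58.6
```

```bash
python3 -c "
from h import *
snap('side','d')
p,W=load('side','c');m=(np.hypot(W[...,0]-514,W[...,1]+21)<20)&(W[...,2]>88)&(W[...,2]<175)&(W[...,1]<-16)
v,u=np.nonzero(m);print(u.min(),u.max(),v.min(),v.max())
for y in range(v.min(),v.max()+1):
  k=m[y]; print(y,W[y][k][:,2].mean().round(1) if k.any() else '',k.sum())
" | tail -32
```

```text
172 174.8 1
173 174.1 2
174 171.7 2
175 168.6 3
176 165.9 6
177 164.6 9
178 163.5 10
179 163.1 10
180 161.0 10
181 158.7 10
182 156.8 10
183 154.5 10
184 151.4 10
185 149.3 10
186 147.2 10
187 144.9 10
188 142.1 10
189 140.1 9
190 137.9 9
191 134.4 10
192 132.8 10
193 130.4 10
194 127.8 10
195 125.0 10
196 122.9 9
197 120.9 9
198 117.9 9
199 115.5 9
200 113.3 9
201 111.1 9
202 108.0 8
203 105.4 5
```

```bash
python3 -c "
from h import *
for t in 'cd':
  p,W=load('side',t);m=(np.hypot(W[...,0]-511,W[...,1]+24)<14)&(W[...,2]>80)&(W[...,2]<230)
  for y in range(130,225):
    k=m[y]
    if k.any(): print(t,y,k.sum(),W[y][k].mean(0).round(1),p[y][k].mean(0).round(),end=' | ' if y%2 else chr(10))
"
```

```text
c 148 1 [509.1 -16.3 229.9] [95. 78. 59.]
c 149 3 [510.9 -21.1 228.6] [95. 78. 61.] | c 150 7 [510.3 -23.6 227.4] [101.  81.  60.]
c 151 7 [510.5 -23.4 225.1] [100.  82.  60.] | c 152 7 [510.4 -23.5 223. ] [99. 79. 59.]
c 153 7 [510.7 -23.1 220.6] [100.  81.  59.] | c 154 7 [510.5 -23.3 218.5] [101.  82.  60.]
c 155 7 [510.9 -22.9 216. ] [101.  82.  60.] | c 156 6 [509.8 -25.4 215. ] [99. 78. 54.]
c 157 7 [510.7 -23.  211.7] [100.  80.  59.] | c 158 6 [510.7 -24.5 210. ] [100.  79.  56.]
c 159 3 [510.7 -23.  207.2] [100.  84.  69.] | c 160 3 [511.4 -22.2 204.5] [106. 100.  98.]
c 161 3 [512.5 -21.1 201.5] [108. 101. 102.] | c 162 2 [511.9 -20.2 199.2] [110. 104. 102.]
c 163 3 [512.3 -21.3 197.1] [107. 102. 101.] | c 164 3 [512.4 -21.1 194.8] [107. 101. 101.]
c 165 2 [512.7 -22.2 192.8] [94. 90. 92.] | c 166 2 [512.4 -22.5 190.7] [96. 91. 93.]
c 167 2 [511.1 -23.8 189.3] [94. 91. 94.] | c 168 2 [512.1 -22.7 186.3] [96. 92. 94.]
c 169 2 [511.4 -23.4 184.5] [92. 88. 90.] | c 170 2 [512.9 -21.9 181.1] [95. 92. 94.]
c 171 2 [512.2 -22.6 179.3] [96. 94. 94.] | c 172 2 [514.2 -20.5 175.5] [
[... 3706 characters left out ...]
4 110.8] [94. 85. 79.] | d 200 3 [513.9 -24.6 109.3] [89. 86. 86.]
d 201 3 [514.6 -24.  106.2] [106. 102. 103.] | d 202 3 [515.  -23.5 103.3] [110. 104. 108.]
d 203 3 [514.  -24.5 101.7] [108. 104. 106.] | d 204 3 [513.9 -24.6  99.2] [101.  97.  98.]
d 205 3 [514.5 -23.9  96.1] [102.  97.  98.] | d 206 3 [514.8 -23.6  93.2] [100.  96.  98.]
d 207 3 [514.1 -24.3  91.3] [98. 93. 95.] | d 208 3 [514.4 -24.   88.4] [99. 95. 96.]
d 209 3 [514.4 -23.9  85.8] [98. 93. 94.] | d 210 3 [513.8 -24.5  83.7] [97. 93. 94.]
d 211 1 [513.9 -24.4  81. ] [104. 101. 103.] | d 213 3 [501.7 -29.4  83.7] [133. 129. 132.] | d 214 5 [500.2 -30.7  82.4] [110. 105. 107.]
d 215 3 [503.2 -35.   80.4] [103.  98. 100.] |
```

Handle bottom reads z ≈ 114.5, so the tip is at about 11 mm, which is at the cup floor. The first down stroke is complete. Next comes up to the rim, down again, and up.

{"method": "play_rows", "body": {"deltas": [[[0,0,-0.012],[0,0,0],1],[[0,0,-0.028],[0,0,0],1],[[0,0,-0.044],[0,0,0],1],[[0,0,-0.058],[0,0,0],1],[[0,0,-0.068],[0,0,0],1],[[0,0,-0.075],[0,0,0],1],[[0,0,-0.077],[0,0,0],1],[[0,0,-0.077],[0,0,0],1]]}}

```text
time: 7.52
ee_pos: [514.8, -21.8, 225.6]
eef_rot: [0.142, 0.99, 0.0, 0.0]
wrist_force: [-1.3, -0.7, -0.3]
grip_width: 12.7
grasp_force: 58.6
```

{"method": "play_rows", "body": {"deltas": [[[0,0,0.008],[0,0,0],1],[[0,0,0.02],[0,0,0],1],[[0,0,0.034],[0,0,0],1],[[0,0,0.048],[0,0,0],1],[[0,0,0.06],[0,0,0],1],[[0,0,0.068],[0,0,0],1],[[0,0,0.073],[0,0,0],1],[[0,0,0.0765],[0,0,0],1],[[0,0,0.0765],[0,0,0],1],[[0,0,0.0765],[0,0,0],1]]}}

```text
time: 8.35
ee_pos: [514.9, -21.8, 149.2]
eef_rot: [0.142, 0.99, 0.0, 0.0]
wrist_force: [0.2, -0.0, -0.5]
grip_width: 12.5
grasp_force: 58.6
```

{"method": "play_rows", "body": {"deltas": [[[0,0,-0.012],[0,0,0],1],[[0,0,-0.028],[0,0,0],1],[[0,0,-0.044],[0,0,0],1],[[0,0,-0.058],[0,0,0],1],[[0,0,-0.07],[0,0,0],1],[[0,0,-0.082],[0,0,0],1],[[0,0,-0.092],[0,0,0],1],[[0,0,-0.096],[0,0,0],1],[[0,0,-0.096],[0,0,0],1]]}}

```text
time: 9.1
ee_pos: [515.0, -21.8, 245.8]
eef_rot: [0.142, 0.99, 0.0, 0.001]
wrist_force: [-0.8, -0.6, -0.8]
grip_width: 12.7
grasp_force: 58.6
```

```bash
python3 -c "
from h import *
s=r.read_state();print(s['time'],s['ee_pos'],s['grip_width'])
plan((498.8,354.3,243),73.6)"
```

```text
9.1 [515.01736318 -21.82423718 245.82402194] 12.743145531505384
shift [0.1216 0.3563 0.0028] len 0.376 turn [0.  0.1 0. ] y0 73.6
```

{"method": "play_rows", "body": {"deltas": [[[0.006,0.018,0],[0,0,0],1],[[0.018,0.053,0],[0,0,0],1],[[0.03,0.088,0],[0,0,0],1],[[0.042,0.124,0],[0,0,0],1],[[0.054,0.16,0],[0,0,0],1],[[0.066,0.195,0],[0,0,0],1],[[0.078,0.231,0],[0,0,0],1],[[0.09,0.266,0],[0,0,0],1],[[0.102,0.301,0],[0,0,0],1],[[0.112,0.328,0],[0,0,0],1],[[0.118,0.346,0],[0,0,0],1],[[0.1216,0.3563,0],[0,0,0],1]]}}

```text
time: 10.1
ee_pos: [497.9, 356.4, 243.4]
eef_rot: [0.142, 0.99, -0.001, -0.001]
wrist_force: [0.8, -0.0, -0.2]
grip_width: 12.2
grasp_force: 58.6
```

{"method": "play_rows", "body": {"deltas": [[[0,0,0],[0,0,0],1],[[0,0,0],[0,0,0],1],[[0,0,0],[0,0,0],1]]}}

```text
time: 10.35
ee_pos: [498.7, 353.3, 244.6]
eef_rot: [0.143, 0.99, -0.0, -0.0]
wrist_force: [0.3, 1.1, 0.2]
grip_width: 12.3
grasp_force: 58.6
```

```bash
python3 -c "
from h import *
s=r.read_state();print(s['time'],s['ee_pos'],s['grip_width'])
plan((498.8,354.3,147.5),73.6)
snap('side','e');from mont import *
mont([('side','e',150,130,80,60),('side','e',120,90,160,120)],'pics/m4.png')"
```

```text
10.35 [498.71350744 353.2921537  244.60345288] 12.264034196230819
shift [0.0002 0.001  0.0971] len 0.097 turn [-0. -0. -0.] y0 73.6
```

View pics/m4.png

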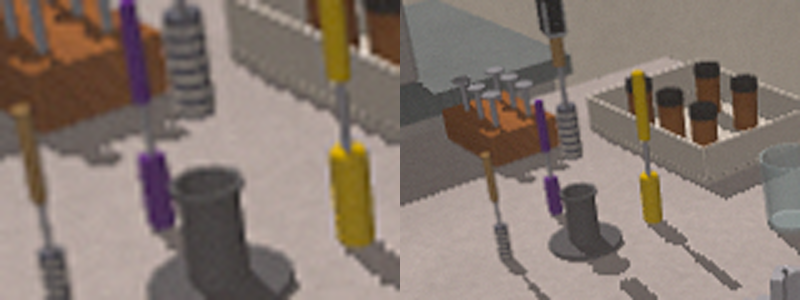

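The brush hangs upright above the stand, with the head bottom at tile-1 (195,115) and the mouth at (208,183). I'll fit the now-empty mouth numerically before lowering.

```bash
python3 -c "
from h import *
K=r.get_calibration('side');Km=np.array(K['intrinsics'],float);D=np.array(K['dist_coeffs'],float);V=np.array(K['view'],float)
def proj(P): return cv2.projectPoints(np.array(P,float).reshape(-1,3),cv2.Rodrigues(V[:3,:3])[0],V[:3,3],Km,D)[0].reshape(-1,2).round(2)
print('brush head at z107,165 if TCP xy',proj([(498.7,353.8,107),(498.7,353.8,165),(498.7,353.8,66)]))
p,W=load('side','e')
Z=W[...,2];m=(np.hypot(W[...,0]-498,W[...,1]-354)<40)
k=m&(Z>108)&(Z<163)
for y in range(130,156):
  u=np.nonzero(k[y])[0]
  if len(u):print(y,u.min(),u.max(),(u.min()+u.max())/2,end=' ; ')
print()
k=m&(Z>25)&(Z<75)
for y in range(160,190):
  u=np.nonzero(k[y])[0]
  if len(u):print(y,u.min(),u.max(),(u.min()+u.max())/2,Z[y][k[y]].mean().round(),end=' ; ')
print([proj([(498.7,353.8,z)]) .tolist() for z in (66,60,50,40,30)])
"
```

```text
brush head at z107,165 if TCP xy [[188.55 152.41]
 [185.52 132.31]
 [190.61 165.97]]
134 189 190 189.5 ; 135 182 190 186.0 ; 136 182 190 186.0 ; 137 182 190 186.0 ; 138 182 190 186.0 ; 139 183 190 186.5 ; 140 183 191 187.0 ; 141 183 190 186.5 ; 142 183 191 187.0 ; 143 183 191 187.0 ; 144 183 191 187.0 ; 145 184 191 187.5 ; 146 184 192 188.0 ; 147 184 192 188.0 ; 148 184 192 188.0 ; 149 185 192 188.5 ; 150 184 192 188.0 ; 151 185 192 188.5 ; 152 185 191 188.0 ; 153 187 188 187.5 ; 
163 188 196 192.0 66.0 ; 164 186 197 191.5 65.0 ; 165 184 198 191.0 63.0 ; 166 183 198 190.5 61.0 ; 167 183 197 190.0 60.0 ; 168 184 197 190.5 59.0 ; 169 185 197 191.0 64.0 ; 170 185 197 191.0 60.0 ; 171 185 197 191.0 57.0 ; 172 186 197 191.5 54.0 ; 173 186 198 192.0 50.0 ; 174 186 198 192.0 47.0 ; 175 186 198 192.0 44.0 ; 176 186 198 192.0 40.0 ; 177 186 198 192.0 38.0 ; 178 187 198 192.5 35.0 ; 179 187 197 192.0 32.0 ; 180 187 197 192.0 29.0 ; 181 188 195 191.5 27.0 ; 182 191 191 191.0 26.0 ; [[[190.61, 165.97]], [[190.9, 167.91]], [[191.39, 171.12]], [[191.88, 174.31]], [[192.36, 177.46]]]
```

{"method": "play_rows", "body": {"deltas": [[[0,0.0005,0.01],[0,0,0],1],[[0,0.0005,0.022],[0,0,0],1],[[0,0.0005,0.034],[0,0,0],1],[[0,0.0005,0.046],[0,0,0],1],[[0,0.0005,0.058],[0,0,0],1],[[0,0.0005,0.07],[0,0,0],1],[[0,0.0005,0.082],[0,0,0],1],[[0,0.0005,0.09],[0,0,0],1],[[0,0.0005,0.094],[0,0,0],1],[[0,0.0005,0.096],[0,0,0],1],[[0,0.0005,0.096],[0,0,0],1]]}}

```text
time: 11.32
ee_pos: [498.7, 354.9, 148.7]
eef_rot: [0.142, 0.99, -0.0, -0.0]
wrist_force: [-0.1, 0.3, -0.5]
grip_width: 12.2
grasp_force: 58.6
```

{"method": "play_rows", "body": {"deltas": [[[0,0,0.001],[0,0,0],1],[[0,0,0.0015],[0,0,0],1],[[0,0,0.0015],[0,0,0],0.6],[[0,0,0.0015],[0,0,0],0.3],[[0,0,0.0015],[0,0,0],0],[[0,0,0.0015],[0,0,0],0],[[0,0,0.0015],[0,0,0],0],[[0,0,-0.008],[0,0,0],0],[[0,0,-0.025],[0,0,0],0],[[0,0,-0.05],[0,0,0],0],[[0,0,-0.08],[0,0,0],0],[[0,0,-0.1],[0,0,0],0]]}}

```text
time: 12.32
ee_pos: [498.8, 354.9, 252.4]
eef_rot: [0.142, 0.99, 0.001, 0.001]
wrist_force: [0.6, 0.1, 0.9]
grip_width: 43.0
grasp_force: 0.0
```

```bash
python3 -c "
from h import *
snap('side','f')
p,W=load('side','f');m=(np.hypot(W[...,0]-498,W[...,1]-354)<14)&(W[...,2]>70)&(W[...,2]<205)
Z=W[m];print(Z[:,2].max())
for a in (110,130,150,170):
  k=(Z[:,2]>a)&(Z[:,2]<a+20);print(Z[k].mean(0).round(1))
# jacket-frame helper: push start
o=np.array([514.3,-20.7]);a=np.radians(14.6);R=np.array([[np.cos(a),-np.sin(a)],[np.sin(a),np.cos(a)]])
th=1.26;n=np.array([np.sin(th),np.cos(th)]);d=np.array([-np.cos(th),np.sin(th)])
b=np.array([42,0])+54*d+29*n
for off in(14.5,35,50):
  w=o+R@(b+n*off);print(off,(b+n*off).round(1),w.round(1))
plan((*w,248),14.6+90-np.degrees(th))
"
```

```text
193.5169773602291
[496.6 351.  122. ]
[496.1 350.2 140.6]
[494.8 349.2 160.4]
[495.6 349.8 179.8]
14.5 [66.9 64.7] [562.7  58.8]
35 [86.4 71. ] [580.   69.8]
50 [100.7  75.6] [592.7  77.8]
shift [-0.1676 -0.24    0.0077] len 0.293 turn [ 0.4  0.1 41.2] y0 73.6
```

The brush is standing back in its tube, with the handle top at z = 193.5 and the same xy as before. Next is the push start pose behind the swinging half.

```bash
python3 -c "
from h import *
plan((575.8,67.1,248),32.4);print(r.read_state()['q'].round(2))"
```

```text
shift [-0.1545 -0.2551  0.0076] len 0.298 turn [ 0.4  0.1 41.2] y0 73.6
[ 0.58 -0.03  1.55  0.    1.61 -0.71]
```

{"method": "play_rows", "body": {"deltas": [[[-0.008,-0.013,0],[0,0,2],1],[[-0.024,-0.039,0],[0,0,6],1],[[-0.04,-0.066,0],[0,0,10.5],1],[[-0.056,-0.093,0],[0,0,15],1],[[-0.072,-0.12,0],[0,0,19.5],1],[[-0.088,-0.146,0],[0,0,24],1],[[-0.104,-0.172,0],[0,0,28.5],1],[[-0.12,-0.198,0],[0,0,33],1],[[-0.134,-0.222,0],[0,0,37],1],[[-0.146,-0.241,0],[0,0,40],1],[[-0.1545,-0.255,0],[0,0,41.2],1],[[-0.1545,-0.255,0],[0,0,41.2],1]]}}

```text
time: 13.37
ee_pos: [575.3, 63.5, 248.5]
eef_rot: [0.484, 0.875, -0.0, -0.0]
wrist_force: [-0.3, 0.6, -0.2]
grip_width: 0.3
grasp_force: 0.0
```

{"method": "play_rows", "body": {"deltas": [[[0,0,0.015],[0,0,0],1],[[0,0,0.04],[0,0,0],1],[[0,0,0.065],[0,0,0],1],[[0,0,0.09],[0,0,0],1],[[0,0,0.115],[0,0,0],1],[[0,0,0.14],[0,0,0],1],[[0,0,0.16],[0,0,0],1],[[0,0,0.175],[0,0,0],1],[[0,0,0.185],[0,0,0],1],[[0,0,0.19],[0,0,0],1],[[0,0,0.19],[0,0,0],1],[[0,0,0.19],[0,0,0],1]]}}

```text
time: 14.37
ee_pos: [575.1, 66.8, 59.3]
eef_rot: [0.481, 0.876, 0.0, 0.0]
wrist_force: [-1.0, 0.4, 0.6]
grip_width: 0.1
grasp_force: 0.0
```

```bash
cat > arc.py <<'E'
from h import *
o=np.array([514.3,-20.7]);a=np.radians(14.6);R=np.array([[np.cos(a),-np.sin(a)],[np.sin(a),np.cos(a)]])
hinge=o+R@np.array([42,0])
def arc(off,thdeg,zt=None):
    """shift/turn to the push pose at half angle th with finger centre off mm behind the back"""
    th=np.radians(thdeg);n=np.array([np.sin(th),np.cos(th)]);d=np.array([-np.cos(th),np.sin(th)])
    w=o+R@(np.array([42,0])+54*d+(29+off)*n)
    z=zt or r.read_state()['ee_pos'][2]
    print(thdeg,w.round(1),end=' ');plan((*w,z),14.6+90-thdeg)
E
python3 -c "
from arc import *
s=r.read_state();print(s['time'],s['ee_pos'],s['grip_width'])
arc(16,72)
for t in range(72,-7,-8): arc(16,t)
snap('side','g');from mont import *
mont([('side','g',230,130,120,90),('side','g',250,180,80,60)],'pics/m5.png')
"
```

```text
14.3667 [575.13643821  66.82601709  59.28553306] 0.0726471317792117
72 [563.8  59.6] shift [ 0.     -0.0135 -0.    ] len 0.013 turn [ 0.   0.  -0.2] y0 32.4
72 [563.8  59.6] shift [ 0.     -0.0135 -0.    ] len 0.013 turn [ 0.   0.  -0.2] y0 32.4
64 [554.   60.2] shift [ 0.0057 -0.0214 -0.    ] len 0.022 turn [ 0.   0.  -8.2] y0 32.4
56 [544.2  59.4] shift [ 0.0103 -0.0301 -0.    ] len 0.032 turn [  0.    0.  -16.2] y0 32.4
48 [534.6  57.2] shift [ 0.0136 -0.0394 -0.    ] len 0.042 turn [  0.    0.  -24.2] y0 32.4
40 [525.5  53.7] shift [ 0.0156 -0.049  -0.    ] len 0.051 turn [  0.    0.  -32.2] y0 32.4
32 [516.9  49. ] shift [ 0.0162 -0.0587 -0.    ] len 0.061 turn [  0.    0.  -40.2] y0 32.4
24 [509.   43.1] shift [ 0.0154 -0.0685 -0.    ] len 0.07 turn [  0.    0.  -48.2] y0 32.4
16 [502.1  36.2] shift [ 0.0133 -0.0781 -0.    ] len 0.079 turn [  0.    0.  -56.2] y0 32.4
8 [496.1  28.4] shift [ 0.0099 -0.0873 -0.    ] len 0.088 turn [  0.    0.  -64.2] y0 32.4
0 [491.3  19.8] shift [ 0.0053 -0.0959 -0.    ] len 0.096 turn [  0.    0.  -72.2] y0 32.4
```

View pics/m5.png

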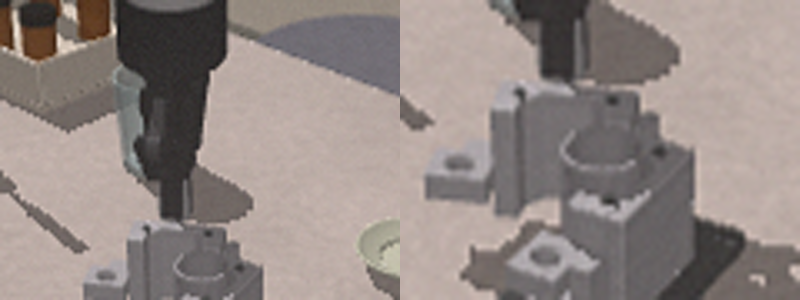

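The shut fingers stand just behind the swinging half's back at tile (170,215), above the ears and clear of the cup. I'll sweep the arc.

{"method": "play_rows", "body": {"deltas": [[[0,-0.0135,0],[0,0,-0.2],1],[[0.003,-0.0175,0],[0,0,-4.2],1],[[0.0057,-0.0214,0],[0,0,-8.2],1],[[0.008,-0.0257,0],[0,0,-12.2],1],[[0.0103,-0.0301,0],[0,0,-16.2],1],[[0.012,-0.0347,0],[0,0,-20.2],1],[[0.0136,-0.0394,0],[0,0,-24.2],1],[[0.0146,-0.0442,0],[0,0,-28.2],1],[[0.0156,-0.049,0],[0,0,-32.2],1],[[0.016,-0.054,0],[0,0,-36.2],1],[[0.0162,-0.0587,0],[0,0,-40.2],1],[[0.0162,-0.0587,0],[0,0,-40.2],1]]}}

```text
time: 15.42
ee_pos: [516.8, 48.6, 59.9]
eef_rot: [0.149, 0.989, 0.0, 0.001]
wrist_force: [0.2, -1.0, 0.5]
grip_width: 0.1
grasp_force: 0.0
```

```bash
python3 -c "
from arc import *
s=r.read_state();print(s['time'],s['ee_pos'],s['wrist_force'].round(1))
for t in range(28,-5,-4): arc(16,t)
"
```

```text
15.4167 [516.83915084  48.62714027  59.91666866] [ 0.2 -1.   0.5]
28 [512.8  46.2] shift [ 0.0031 -0.0035 -0.    ] len 0.005 turn [ 0.   0.1 -3.8] y0 72.8
24 [509.   43.1] shift [ 0.0058 -0.0076 -0.    ] len 0.01 turn [ 0.   0.1 -7.8] y0 72.8
20 [505.4  39.8] shift [ 0.0083 -0.0118 -0.    ] len 0.014 turn [  0.    0.1 -11.8] y0 72.8
16 [502.1  36.2] shift [ 0.0104 -0.0162 -0.    ] len 0.019 turn [  0.    0.1 -15.8] y0 72.8
12 [499.   32.4] shift [ 0.0123 -0.0208 -0.    ] len 0.024 turn [  0.    0.1 -19.8] y0 72.8
8 [496.1  28.4] shift [ 0.0138 -0.0255 -0.    ] len 0.029 turn [  0.    0.1 -23.8] y0 72.8
4 [493.6  24.2] shift [ 0.015  -0.0302 -0.    ] len 0.034 turn [  0.    0.1 -27.8] y0 72.8
0 [491.3  19.8] shift [ 0.0158 -0.0351 -0.    ] len 0.038 turn [  0.    0.1 -31.8] y0 72.8
-4 [489.4  15.3] shift [ 0.0164 -0.0399 -0.    ] len 0.043 turn [  0.    0.1 -35.8] y0 72.8
```

{"method": "play_rows", "body": {"deltas": [[[0.0031,-0.0035,0],[0,0,-3.8],1],[[0.0058,-0.0076,0],[0,0,-7.8],1],[[0.0083,-0.0118,0],[0,0,-11.8],1],[[0.0104,-0.0162,0],[0,0,-15.8],1],[[0.0123,-0.0208,0],[0,0,-19.8],1],[[0.0138,-0.0255,0],[0,0,-23.8],1],[[0.015,-0.0302,0],[0,0,-27.8],1],[[0.0158,-0.0351,0],[0,0,-31.8],1],[[0.0158,-0.0351,0],[0,0,-31.8],1],[[0.0158,-0.0351,0],[0,0,-31.8],1]]}}

```text
time: 16.25
ee_pos: [491.6, 20.0, 59.4]
eef_rot: [-0.123, 0.992, -0.0, 0.001]
wrist_force: [0.0, 0.2, 0.5]
grip_width: -0.1
grasp_force: 0.0
```

```bash
python3 -c "
from arc import *
s=r.read_state();print(s['time'],s['ee_pos'],s['wrist_force'].round(1))
arc(16,0)
snap('side','i');snap('top','i');from mont import *
mont([('side','i',230,150,120,90),('side','i',255,190,80,60),('top','i',240,160,120,90),('top','i',255,180,64,48)],'pics/m6.png')
"
```

```text
16.25 [491.63264323  20.02421651  59.41843461] [0.  0.2 0.5]
0 [491.3  19.8] shift [ 0.0003 -0.0001 -0.    ] len 0.0 turn [-0.   0.1 -0.4] y0 104.2
```

View pics/m6.png

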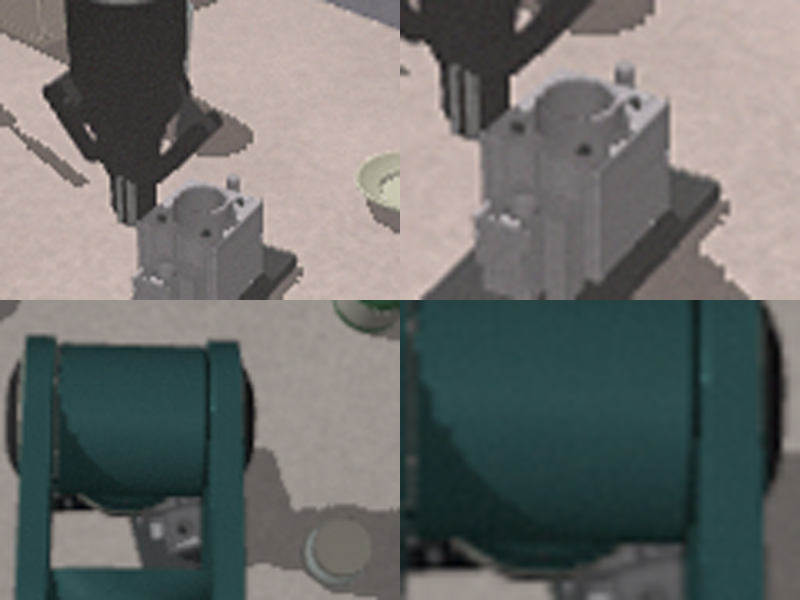

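The half is nearly shut against the fixed half, with its ear between the other two. I'll push on until the stop is felt.

{"method": "play_rows", "body": {"deltas": [[[0,-0.001,0],[0,0,0],1],[[0,-0.002,0],[0,0,0],1],[[0,-0.002,0],[0,0,0],1]]}}

```text
time: 16.6
ee_pos: [491.8, 18.1, 58.8]
eef_rot: [-0.125, 0.992, 0.0, -0.0]
wrist_force: [-0.3, 1.0, 1.7]
grip_width: 0.4
grasp_force: 0.5
```

{"method": "play_rows", "body": {"deltas": [[[0,-0.001,0],[0,0,0],1],[[0,-0.002,0],[0,0,0],1],[[0,-0.002,0],[0,0,0],1]]}}

```text
time: 16.85
ee_pos: [491.9, 16.9, 58.7]
eef_rot: [-0.125, 0.992, 0.001, -0.0]
wrist_force: [-3.6, 9.1, 1.9]
grip_width: 0.1
grasp_force: 4.9
```

{"method": "play_rows", "body": {"deltas": [[[0,-0.001,0],[0,0,0],1],[[0,-0.0015,0],[0,0,0],1],[[0,-0.0015,0],[0,0,0],1]]}}

```text
time: 17.1
ee_pos: [492.0, 16.6, 58.7]
eef_rot: [-0.126, 0.992, 0.002, -0.001]
wrist_force: [-7.3, 20.9, 4.4]
grip_width: -0.2
grasp_force: 10.9
```

The stop is felt at 21 N, so the half is shut. I'll back off and lift.

{"method": "play_rows", "body": {"deltas": [[[0,0.008,0],[0,0,0],1],[[0,0.018,0],[0,0,0],1],[[0,0.025,-0.01],[0,0,0],1],[[0,0.025,-0.035],[0,0,0],0.6],[[0,0.025,-0.065],[0,0,0],0.1],[[0,0.025,-0.09],[0,0,0],0.1],[[0,0.025,-0.1],[0,0,0],0.1],[[0,0.025,-0.1],[0,0,0],0.1]]}}

```text
time: 17.77
ee_pos: [487.3, 39.2, 162.0]
eef_rot: [-0.126, 0.992, -0.0, 0.002]
wrist_force: [-0.4, 0.1, -0.3]
grip_width: 38.3
grasp_force: 0.0
```

```bash
python3 -c "
from h import *
s=r.read_state();print(s['time'],s['ee_pos'],s['grip_width'],s['q'].round(2))
plan((480.8,-303,155),155)
"
```

```text
17.7667 [487.31018525  39.21954685 162.03079438] 38.34443519328103 [ 0.03 -0.28  1.92 -0.    1.49 -1.79]
shift [ 0.0917 -0.3298  0.007 ] len 0.342 turn [ -0.2   0.2 -50.6] y0 104.4
```

```bash
python3 -c "
from h import *
plan((481,-303,155),104.6)
"
```

```text
shift [ 0.0915 -0.3298  0.007 ] len 0.342 turn [-0.1  0.3 -0.2] y0 104.4
```

{"method": "play_rows", "body": {"deltas": [[[0.004,-0.015,0],[0,0,0],0.1],[[0.012,-0.045,0],[0,0,0],0.1],[[0.021,-0.077,0],[0,0,0],0.1],[[0.03,-0.109,0],[0,0,0],0.1],[[0.039,-0.141,0],[0,0,0],0.1],[[0.048,-0.173,0],[0,0,0],0.1],[[0.057,-0.205,0],[0,0,0],0.1],[[0.066,-0.237,0],[0,0,0],0.1],[[0.075,-0.269,0],[0,0,0],0.1],[[0.083,-0.299,0],[0,0,0],0.1],[[0.089,-0.32,0],[0,0,0],0.1],[[0.0915,-0.33,0],[0,0,0],0.1]]}}

```text
time: 18.77
ee_pos: [479.2, -305.5, 157.2]
eef_rot: [-0.125, 0.992, 0.0, -0.001]
wrist_force: [0.3, -0.0, 0.1]
grip_width: 38.4
grasp_force: 0.0
```

{"method": "play_rows", "body": {"deltas": [[[0,0,0.01],[0,0,0],0.1],[[0,0,0.02],[0,0,0],0.1],[[0,0,0.03],[0,0,0],0.1],[[0,0,0.04],[0,0,0],0.1],[[0,0,0.045],[0,0,0],0.1]]}}

```text
time: 19.18
ee_pos: [479.6, -302.1, 111.6]
eef_rot: [-0.126, 0.992, 0.001, -0.001]
wrist_force: [-0.3, 0.6, -0.2]
grip_width: 38.5
grasp_force: 0.0
```

```bash
python3 -c "
from h import *
s=r.read_state();print(s['time'],s['ee_pos'],s['grip_width'])
snap('side','j');snap('top','j')
plan((481,-303,56),104.6)
p,W=load('top','j')
m=(np.hypot(W[...,0]-481,W[...,1]+303)<40)&(W[...,2]>40)&(W[...,2]<95);print('top vis',m.sum())
# jacket state check
for n in('top','side'):
    p,W=load(n,'j');X=W[...,0]-514.3;Y=W[...,1]+20.7;c,q=np.cos(.2548),np.sin(.2548);jx=X*c+Y*q;jy=-X*q+Y*c;Z=W[...,2]
    m=(abs(jx)<75)&(abs(jy)<70)&(Z>67)&(Z<79)&(np.hypot(jx,jy)>24);P=np.c_[jx[m],jy[m]]
    print(n,'halves',m.sum(),np.percentile(P,[1,99],axis=0).round(1),cv2.minAreaRect(P.astype(np.float32)))
    m=(jx<-34)&(jx>-75)&(abs(jy)<30)&(Z>49)&(Z<62);P=np.c_[jx[m],jy[m]];print('ear',P.mean(0).round(1),np.percentile(P,[2,98],axis=0).round(1),Z[m].mean())
    m=(np.hypot(jx,jy)<21)&(Z>79)&(Z<90);print('rim',jx[m].mean(),jy[m].mean(),np.percentile(jx[m],[1,99]),np.percentile(jy[m],[1,99]))
from mont import *
mont([('side','j',345,220,80,60),('side','j',250,190,80,60),('top','j',370,190,80,60),('top','j',255,180,80,60)],'pics/m7.png')
"
```

```text
19.1833 [ 479.57706082 -302.10915292  111.568731  ] 38.4582958670258
shift [-0.0013 -0.0009  0.0564] len 0.056 turn [ 0.1 -0.1 -0.1] y0 104.5
top vis 22
top halves 294 [[-31.4 -27. ]
 [ 45.6  30.8]] ((8.116710662841797, 1.860687255859375), (79.99881744384766, 58.56321716308594), 0.28548458218574524)
ear [-46.9  -2.2] [[-61.3 -19. ]
 [-34.3  12.7]] 55.39898488519721
rim 0.4580255899038186 1.555963530257067 [-17.17752009  19.68555778] [-17.93903749  19.80556977]
side halves 294 [[-34.7 -30.2]
 [ 43.4  28. ]] ((5.782585144042969, -0.9236888885498047), (59.14897155761719, 81.90103912353516), 89.68608093261719)
ear [-48.9  -5.4] [[-64.3 -23.1]
 [-34.3  14.4]] 54.45955643082582
rim -0.8330634830877841 -1.2576642006695904 [-19.66972486  18.25257119] [-19.43272783  17.34319595]
```

View pics/m7.png

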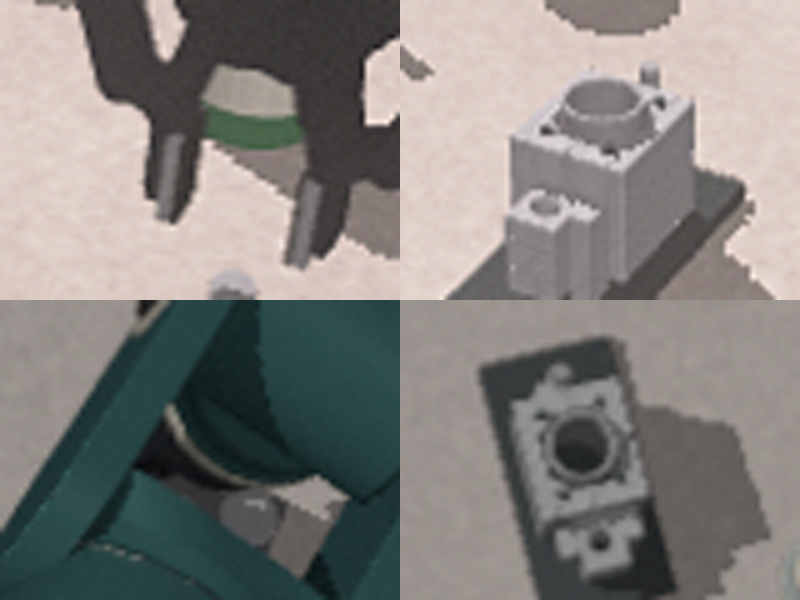

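Jacket is fully shut, with the halves spanning y ≈ −29 to +29. The ear hole shows at about (279.4,231) in the side image and (295,228) in the top image. The pin top (side 391.4,276.6) is centred below the open fingers. I'll triangulate the ear hole and grasp the pin.

```bash
cat > tri.py <<'E'
from h import *
def ray(n,uv):
    c=r.get_calibration(n);K=np.array(c['intrinsics'],float);D=np.array(c['dist_coeffs'],float);V=np.array(c['view'],float)
    x=cv2.undistortPoints(np.array(uv,float).reshape(1,1,2),K,D).ravel()
    d=V[:3,:3].T@np.r_[x,1];return -V[:3,:3].T@V[:3,3],d/np.linalg.norm(d)
def tri(us,ut):
    A=np.zeros((3,3));b=np.zeros(3)
    for n,u in(('side',us),('top',ut)):
        o,d=ray(n,u);M=np.eye(3)-np.outer(d,d);A+=M;b+=M@o
    P=np.linalg.solve(A,b);return P.round(1)
def atz(n,u,z): o,d=ray(n,u);return (o+d*(z-o[2])/d[2]).round(1)
E
python3 -c "
from tri import *
print('hole',tri((279.4,231),(295,228)),atz('side',(279.4,231),56),atz('top',(295,228),56))
from arc import o,R
print('pred',o+R@np.array([-48,0]))
plan((481,-303,56),104.6)
"
```

```text
hole [468.6 -32.8  54. ] [467.7 -35.2  56. ] [467.5 -32.1  56. ]
pred [467.84995982 -32.7993292 ]
shift [-0.0013 -0.0009  0.0564] len 0.056 turn [ 0.1 -0.1 -0.1] y0 104.5
```

{"method": "play_rows", "body": {"deltas": [[[-0.0012,-0.0009,0.012],[0,0,0],0.1],[[-0.0012,-0.0009,0.025],[0,0,0],0.1],[[-0.0012,-0.0009,0.038],[0,0,0],0.1],[[-0.0012,-0.0009,0.048],[0,0,0],0.1],[[-0.0012,-0.0009,0.0545],[0,0,0],0.1],[[-0.0012,-0.0009,0.0545],[0,0,0],0.1],[[-0.0012,-0.0009,0.0545],[0,0,0],0.1]]}}

```text
time: 19.87
ee_pos: [481.2, -304.1, 59.0]
eef_rot: [-0.125, 0.992, 0.0, -0.0]
wrist_force: [0.6, 0.2, -0.9]
grip_width: 38.5
grasp_force: 0.0
```

{"method": "play_rows", "body": {"deltas": [[[0,0.0005,0.002],[0,0,0],0.3],[[0,0.0005,0.002],[0,0,0],0.5],[[0,0.0005,0.002],[0,0,0],0.7],[[0,0.0005,0.002],[0,0,0],1],[[0,0.0005,0.002],[0,0,0],1],[[0,0.0005,0.002],[0,0,0],1],[[0,0.0005,0.002],[0,0,0],1],[[0,0.0005,0.002],[0,0,0],1]]}}

```text
time: 20.53
ee_pos: [481.4, -303.7, 57.8]
eef_rot: [-0.126, 0.992, -0.0, 0.0]
wrist_force: [-0.1, 0.5, 6.4]
grip_width: 14.4
grasp_force: 58.5
```

```bash
python3 -c "
from h import *
s=r.read_state();print(s['time'],s['ee_pos'],s['grip_width'],s['wrist_force'].round(1),s['wrist_torque'].round(2))"
```

```text
20.5333 [ 481.42264268 -303.72005255   57.83542211] 14.387420482032693 [-0.1  0.5  6.4] [ 0.1   0.16 -0.01]
```

{"method": "play_rows", "body": {"deltas": [[[0,0,-0.008],[0,0,0],1],[[0,0,-0.02],[0,0,0],1],[[0,0,-0.034],[0,0,0],1],[[0,0,-0.048],[0,0,0],1],[[0,0,-0.062],[0,0,0],1],[[0,0,-0.073],[0,0,0],1],[[0,0,-0.078],[0,0,0],1],[[0,0,-0.078],[0,0,0],1],[[0,0,-0.078],[0,0,0],1]]}}

```text
time: 21.28
ee_pos: [481.2, -303.5, 135.2]
eef_rot: [-0.126, 0.992, -0.0, 0.0]
wrist_force: [0.2, -0.3, -1.8]
grip_width: 14.4
grasp_force: 58.4
```

```bash
python3 -c "
from h import *
s=r.read_state();print(s['time'],s['ee_pos'],s['grip_width'],s['wrist_force'].round(1))
plan((467.9,-33,137),104.6)"
```

```text
21.2833 [ 481.16894844 -303.54166765  135.24021384] 14.39550786469409 [ 0.2 -0.3 -1.8]
shift [-0.0545  0.2653 -0.0018] len 0.271 turn [-0.   0.  -0.2] y0 104.4
```

{"method": "play_rows", "body": {"deltas": [[[-0.003,0.014,0],[0,0,0],1],[[-0.008,0.04,0],[0,0,0],1],[[-0.014,0.067,0],[0,0,0],1],[[-0.0195,0.095,0],[0,0,0],1],[[-0.025,0.123,0],[0,0,0],1],[[-0.031,0.151,0],[0,0,0],1],[[-0.0365,0.178,0],[0,0,0],1],[[-0.042,0.205,0],[0,0,0],1],[[-0.047,0.23,0],[0,0,0],1],[[-0.051,0.25,0],[0,0,0],1],[[-0.0535,0.261,0],[0,0,0],1],[[-0.0545,0.2653,0],[0,0,0],1]]}}

```text
time: 22.28
ee_pos: [467.5, -31.5, 134.7]
eef_rot: [-0.126, 0.992, 0.0, -0.0]
wrist_force: [-0.7, -0.4, -1.4]
grip_width: 14.2
grasp_force: 58.6
```

{"method": "play_rows", "body": {"deltas": [[[0,0,0.006],[0,0,0],1],[[0,0,0.012],[0,0,0],1],[[0,0,0.016],[0,0,0],1],[[0,0,0.018],[0,0,0],1],[[0,0,0.018],[0,0,0],1]]}}

```text
time: 22.7
ee_pos: [467.6, -33.7, 116.4]
eef_rot: [-0.125, 0.992, 0.0, -0.001]
wrist_force: [-0.7, -0.3, 0.5]
grip_width: 14.3
grasp_force: 58.6
```

```bash
python3 -c "
from h import *
s=r.read_state();print(s['time'],s['ee_pos'],s['grip_width'],s['wrist_force'].round(1))
snap('side','k');snap('top','k')
plan((467.9,-33,117),104.6)
from mont import *
mont([('side','k',240,190,80,60),('side','k',265,205,40,30),('top','k',255,180,80,60),('top','k',275,213,40,30)],'pics/m8.png')
"
```

```text
22.7 [467.61899347 -33.67636631 116.39896205] 14.302029300764957 [-0.7 -0.3  0.5]
shift [-0.0001  0.0005  0.0002] len 0.001 turn [ 0.  -0.  -0.2] y0 104.4
```

View pics/m8.png

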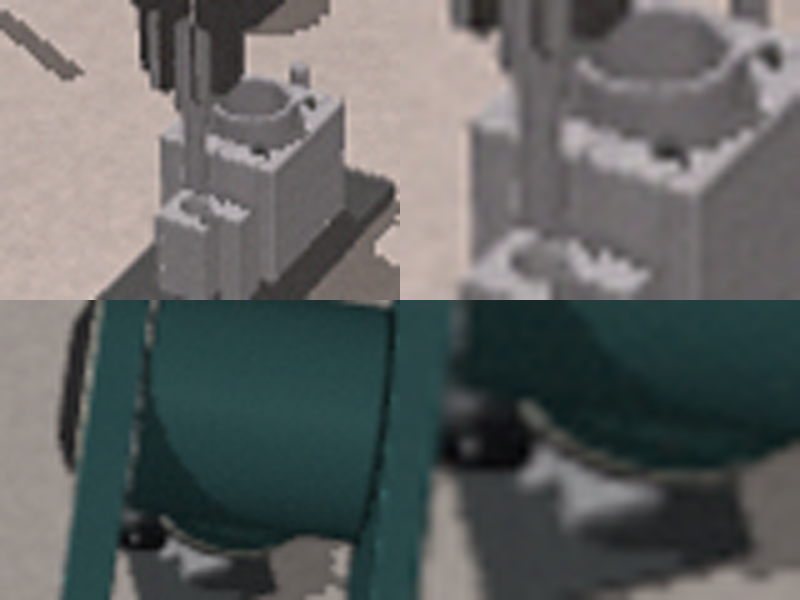

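The pin shaft hangs above the ear, its centre about 0.6 px left of the hole in the side view (tile 2: shaft 541, hole 547). I'll refine using depth from the same camera.

```bash
python3 -c "
from tri import *
p,W=load('side','k');Z=W[...,2]
K=r.get_calibration('side');V=np.array(K['view'],float)
cam=-V[:3,:3].T@V[:3,3]
m=(np.hypot(W[...,0]-466,W[...,1]+35)<9)&(Z>70)&(Z<100);P=W[m]
v=cam[:2]-[467,-34];v/=np.linalg.norm(v)
print('shaft surf',P.mean(0).round(2),len(P),'centre~',(P[:,:2].mean(0)-v*4).round(2))
def proj(P): return cv2.projectPoints(np.array(P,float).reshape(-1,3),cv2.Rodrigues(V[:3,:3])[0],V[:3,3],np.array(K['intrinsics'],float),np.array(K['dist_coeffs'],float))[0].reshape(-1,2).round(2)
for y in range(214,240):
  u=np.nonzero(m[y])[0]
  if len(u):print(y,u.min(),u.max(),u.mean().round(2),Z[y,u].mean().round(1),end=' ; ')
print(proj([(467.6,-33.4,z) for z in (65.5,75,80,85,90,95)]).tolist())
# ear top in 'j' side image: dark hole pixels and ear plane
p,W=load('side','j');g=p[222:242,268:296].mean(2).astype(int);print(g)
q=W[222:242,268:296,2].round().astype(int);print(q[:, ::2])
"
```

```text
shaft surf [464.45 -36.77  85.25] 45 centre~ [467.16 -33.83]
215 277 279 278.0 98.6 ; 216 277 280 278.67 96.3 ; 217 277 280 278.5 94.1 ; 218 277 280 278.5 92.7 ; 219 277 280 278.5 90.1 ; 220 277 280 278.5 86.7 ; 221 277 280 278.5 84.3 ; 222 277 280 278.5 81.7 ; 223 277 280 278.5 79.1 ; 224 277 280 278.5 76.2 ; 225 277 280 278.5 74.5 ; 226 278 280 279.0 71.4 ; [[278.7, 227.05], [278.6, 223.39], [278.55, 221.45], [278.5, 219.49], [278.44, 217.52], [278.39, 215.54]]
[[211 209 210 216 135 133 134 135 128 132 136 135 137 134 126 127 133 142
  142 162 166 195 211 188 186 188 203 205]
 [209 209 209 212 136 134 134 134 133 132 134 134 136 136 128 127 129 130
  133 136 138 144 163 161 202 208 203 165]
 [206 207 207 212 132 131 132 133 131 131 135 136 133 135 131 127 132 130
  136 133 134 133 134 132 144 151 163 121]
 [209 210 211 213 140 129 130 134 131 132 135 135 137 133 132 128 132 132
  133 134 133 134 133 130 127 133 138 117]
 [209 210 210 216 150 127 128 133 132 131 125 129 134 135 133 130 132 131
  132 135 136 133 135 128 129 129 133 118]
 [206 208 211 217 152 128 131 133 125 123 120 1
[... 7171 characters left out ...]
   32                   34]
 [                   0                   10                   37
                    38                   40                   43
                    43                   40                   37
                    39                   39                   33
                    28                   32]
 [                   9                    9                   35
                    35                   37                   40
                    42                   37                   34
  -9223372036854775808                   36                   31
                    28                   30]]<string>:16: RuntimeWarning: invalid value encountered in cast
```

The hole centre (278.7,230.9) matches the projected pin axis at z = 56 (278.8,230.7) within 0.5 mm. I'll descend.

{"method": "play_rows", "body": {"deltas": [[[0,0,0.004],[0,0,0],1],[[0,0,0.008],[0,0,0],1],[[0,0,0.01],[0,0,0],1],[[0,0,0.012],[0,0,0],1],[[0,0,0.014],[0,0,0],1]]}}

```text
time: 23.22
ee_pos: [467.9, -33.0, 103.1]
eef_rot: [-0.126, 0.992, -0.0, -0.0]
wrist_force: [-0.2, -0.2, -0.1]
grip_width: 14.3
grasp_force: 58.6
```

{"method": "play_rows", "body": {"deltas": [[[0,0,0.003],[0,0,0],1],[[0,0,0.006],[0,0,0],1],[[0,0,0.009],[0,0,0],1],[[0,0,0.012],[0,0,0],1]]}}

```text
time: 23.55
ee_pos: [467.9, -33.1, 90.9]
eef_rot: [-0.126, 0.992, -0.0, -0.0]
wrist_force: [-0.4, -0.2, -1.2]
grip_width: 14.3
grasp_force: 58.6
```

{"method": "play_rows", "body": {"deltas": [[[0,0,0.003],[0,0,0],1],[[0,0,0.006],[0,0,0],1],[[0,0,0.009],[0,0,0],1],[[0,0,0.012],[0,0,0],1]]}}

```text
time: 23.88
ee_pos: [467.9, -33.1, 79.0]
eef_rot: [-0.126, 0.992, 0.0, -0.0]
wrist_force: [-0.7, -0.3, -0.8]
grip_width: 14.2
grasp_force: 58.6
```

Tip at about 28 mm with no side load. I'll continue to the collar seat, expected at TCP ≈ 63.8.

{"method": "play_rows", "body": {"deltas": [[[0,0,0.003],[0,0,0],1],[[0,0,0.006],[0,0,0],1],[[0,0,0.009],[0,0,0],1],[[0,0,0.012],[0,0,0],1],[[0,0,0.0135],[0,0,0],1],[[0,0,0.0135],[0,0,0],1]]}}

```text
time: 24.38
ee_pos: [467.8, -33.0, 65.4]
eef_rot: [-0.126, 0.992, 0.0, -0.0]
wrist_force: [0.5, -0.0, -1.0]
grip_width: 14.2
grasp_force: 58.6
```

{"method": "play_rows", "body": {"deltas": [[[0,0,0.001],[0,0,0],1],[[0,0,0.002],[0,0,0],1],[[0,0,0.002],[0,0,0],1]]}}

```text
time: 24.63
ee_pos: [468.0, -33.1, 63.9]
eef_rot: [-0.126, 0.992, -0.0, 0.0]
wrist_force: [0.6, 0.2, -0.4]
grip_width: 14.3
grasp_force: 58.6
```

{"method": "play_rows", "body": {"deltas": [[[0,0,0.001],[0,0,0],1],[[0,0,0.0015],[0,0,0],1],[[0,0,0.0015],[0,0,0],1]]}}

```text
time: 24.88
ee_pos: [468.3, -33.1, 63.7]
eef_rot: [-0.126, 0.992, -0.0, 0.0]
wrist_force: [-7.8, 0.8, 14.8]
grip_width: 14.2
grasp_force: 60.2
```

{"method": "play_rows", "body": {"deltas": [[[0,0,0.001],[0,0,0],1],[[0,0,0.0015],[0,0,0],1],[[0,0,0.0015],[0,0,0],1]]}}

```text
time: 25.13
ee_pos: [468.5, -33.1, 63.6]
eef_rot: [-0.126, 0.992, -0.0, 0.001]
wrist_force: [-14.8, 2.3, 32.3]
grip_width: 14.2
grasp_force: 61.9
```

The collar has seated at TCP z = 63.6 with the force rising. I'll unload, open and lift.

{"method": "play_rows", "body": {"deltas": [[[0,0,-0.0025],[0,0,0],1],[[0,0,-0.0025],[0,0,0],0.7],[[0,0,-0.0025],[0,0,0],0.4],[[0,0,-0.0025],[0,0,0],0.1],[[0,0,-0.0025],[0,0,0],0.1],[[0,0,-0.012],[0,0,0],0.1],[[0,0,-0.03],[0,0,0],0.1],[[0,0,-0.055],[0,0,0],0.1],[[0,0,-0.08],[0,0,0],-0.5],[[0,0,-0.09],[0,0,0],-1],[[0,0,-0.09],[0,0,0],-1],[[0,0,-0.09],[0,0,0],-1]]}}

```text
time: 26.13
ee_pos: [467.9, -33.1, 150.8]
eef_rot: [-0.126, 0.992, -0.0, 0.0]
wrist_force: [0.4, 0.1, 0.1]
grip_width: 83.7
grasp_force: 0.0
```

```bash
python3 -c "
from h import *
s=r.read_state();print(s['time'],s['ee_pos'],s['grip_width'],s['wrist_force'].round(1))
snap('side','l');snap('top','l')
plan((514.3,-20.7,150),104.6)
p,W=load('side','l');m=(np.hypot(W[...,0]-468,W[...,1]+33)<12)&(W[...,2]>57)&(W[...,2]<110);print('pin',W[m].mean(0).round(1),W[m][:,2].max())
from mont import *
mont([('side','l',240,170,80,60),('side','l',260,200,48,36)],'pics/m9.png')
"
```

```text
26.1333 [467.94229889 -33.09230056 150.78998783] 83.65107239512544 [0.4 0.1 0.1]
shift [-0.0485  0.0002 -0.0006] len 0.048 turn [ 0.  -0.1 -0.2] y0 104.4
pin [464.8 -36.8  78.3] 96.0242252247844
```

View pics/m9.png

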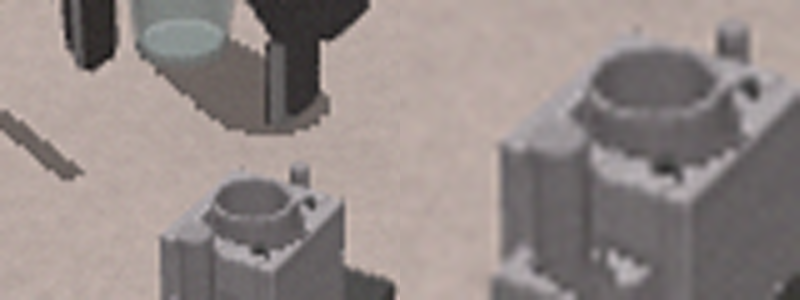

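The pin is fully seated, flush against the ears with its top at z ≈ 95, and the open gripper is clear. Now the final grip across both backs.

{"method": "play_rows", "body": {"deltas": [[[-0.012,0,0],[0,0,0],-1],[[-0.028,0,0],[0,0,0],-1],[[-0.042,0,0],[0,0,0],-1],[[-0.0485,0.0002,0],[0,0,-0.2],-1],[[-0.0485,0.0002,0],[0,0,-0.2],-1],[[-0.0485,0.0002,0],[0,0,-0.2],-1],[[-0.0485,0.0002,0.015],[0,0,-0.2],-1],[[-0.0485,0.0002,0.035],[0,0,-0.2],-1],[[-0.0485,0.0002,0.05],[0,0,-0.2],-1],[[-0.0485,0.0002,0.055],[0,0,-0.2],-1],[[-0.0485,0.0002,0.055],[0,0,-0.2],-1]]}}

```text
time: 27.15
ee_pos: [513.7, -20.9, 94.6]
eef_rot: [-0.127, 0.992, 0.0, -0.001]
wrist_force: [-0.5, 0.3, 0.0]
grip_width: 85.2
grasp_force: 0.0
```

```bash
python3 -c "
from h import *
s=r.read_state();print(s['time'],s['ee_pos'],s['grip_width'],s['wrist_force'].round(1))
plan((514.3,-20.7,37),104.6)"
```

```text
27.15 [513.68823494 -20.86386845  94.58264243] 85.22175869038988 [-0.5  0.3  0. ]
shift [-0.0008 -0.      0.0576] len 0.058 turn [ 0.  -0.1  0. ] y0 104.6
```

{"method": "play_rows", "body": {"deltas": [[[0,0,0.01],[0,0,0],-1],[[0,0,0.02],[0,0,0],-1],[[0,0,0.03],[0,0,0],-1],[[0,0,0.04],[0,0,0],-1],[[0,0,0.05],[0,0,0],-1],[[0,0,0.057],[0,0,0],-1],[[0,0,0.057],[0,0,0],-1]]}}

```text
time: 27.73
ee_pos: [514.0, -20.7, 36.8]
eef_rot: [-0.127, 0.992, 0.0, -0.001]
wrist_force: [-0.2, 0.2, 0.3]
grip_width: 85.4
grasp_force: 0.0
```

{"method": "play_rows", "body": {"deltas": [[[0,0,0],[0,0,0],-0.7],[[0,0,0],[0,0,0],-0.55],[[0,0,0],[0,0,0],-0.45],[[0,0,0],[0,0,0],-0.35],[[0,0,0],[0,0,0],0],[[0,0,0],[0,0,0],1],[[0,0,0],[0,0,0],1],[[0,0,0],[0,0,0],1],[[0,0,0],[0,0,0],1],[[0,0,0],[0,0,0],1]]}}

```text
time: 28.57
ee_pos: [515.2, -20.9, 39.8]
eef_rot: [-0.127, 0.992, -0.0, 0.0]
wrist_force: [-3.7, -1.1, 6.3]
grip_width: 56.9
grasp_force: 65.1
```

```bash
python3 -c "
from h import *
s=r.read_state();print({k:np.round(v,1) for k,v in s.items()})
snap('side','n');snap('top','n')
from mont import *
mont([('side','n',230,140,120,90),('side','n',140,90,320,240),('top','n',0,0,560,420),('top','n',90,160,120,90)],'pics/m10.png')"
```

```text
{'time': np.float64(28.6), 'q': array([-0.1, -0.1,  2. , -0. ,  1.3, -1.9]), 'qd': array([ 0., -0.,  0.,  0., -0.,  0.]), 'joint_torque': array([  0.1, -44.8, -55.4,   0. ,  -0.9,   0.4]), 'ee_pos': array([515.2, -20.9,  39.8]), 'eef_rot': array([-0.1,  1. , -0. ,  0. ]), 'wrist_force': array([-3.7, -1.1,  6.3]), 'wrist_torque': array([0.3, 0.5, 0.4]), 'grasp_force': np.float64(65.1), 'grip_width': np.float64(56.9)}
```

View pics/m10.png

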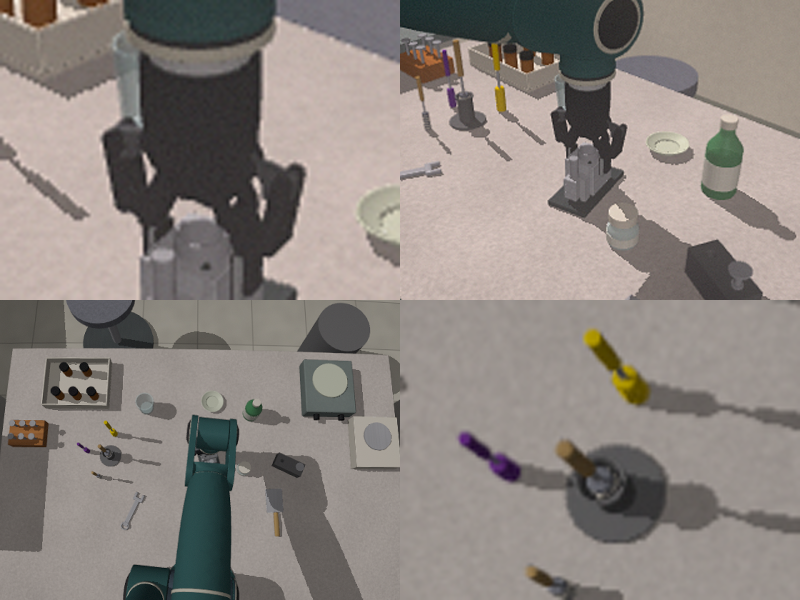

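The gripper holds both halves across their backs, with a reported opening of 56.9 mm and 65 N on the pads. The pin is in, the brush is back in its stand, and everything else is where it was. I'll hand it in.

```bash
python3 -c "
from plant import r
print(r.close_job())"
```

```text
the job is handed in; nothing more can be done
None
```

I handed the job in at 28.7 s with every step done in order: the cup scrubbed twice, the brush back in its stand, the jacket shut, the pin seated and released, and both halves held squeezed at 65 N. One doubt: no contact with the cup floor was ever felt, so the full depth of the strokes rests on measured positions alone.

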